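# Put the clamping station's kit back on its stand

## Task

The clamping job is finished, so put its kit back on the grey stand. Hang all five T-handle keys on the hooks in order of shaft length, longest at the left to shortest at the right: two are still standing in the fixture and one was hung one hook too far to the left. Do not knock the two keys that already hang right, nest every loose steel cup into the cup in the stand's ring so that they make one straight stack, and leave the tape measure and the dial gauge alone.

Things in the scene. Friction and masses are not known exactly. Their poses are not given: they have to be found in the camera images.
- stand: Heavy grey steel stand, fixed: base plate 145 x 555 x 6 mm; a rail on two posts (tops 240 mm up) carries five hooks 80 mm apart, open towards the robot. Keys hang with the bar across a hook's two prongs and the shaft down between them. Origin on the worktop under the middle of the hook row; x away from the hooks' open side, y left along the row, z up.
- hook_1 (a point): Hook 1 of 5, from the left as the robot sees it: where the middle of a hung key's bar rests, 215 mm above the worktop. Axes as stand. The 190 mm key hangs here. All hooks: two steel prongs 7 mm thick, 35 mm apart clear; from the rail (face 56 mm behind this point) they slope down to a V seat, then turn up, ending 22 mm in front and 12 mm higher. A bar passes over the ends when lifted 20 mm.
- hook_2 (a point): Hook 2 of 5, from the left as the robot sees it: where the middle of a hung key's bar rests, 215 mm above the worktop. Axes as stand. 
- hook_3 (a point): Hook 3 of 5, from the left as the robot sees it: where the middle of a hung key's bar rests, 215 mm above the worktop. Axes as stand. 
- hook_4 (a point): Hook 4 of 5, from the left as the robot sees it: where the middle of a hung key's bar rests, 215 mm above the worktop. Axes as stand. 
- hook_5 (a point): Hook 5 of 5, from the left as the robot sees it: where the middle of a hung key's bar rests, 215 mm above the worktop. Axes as stand. The 90 mm key hangs here.
- cup_seat (a point): Centre of the ring seat at the left end of the stand's base plate (ring 62 mm outside, 51 mm inside, 7 mm high), on the plate's top, 6 mm above the worktop.
- key_190: T-handle hex key, plain steel, 0.12 kg: round bar 12 mm thick, 70 mm long, with a flat-sided hub at its middle (14 mm across, 22 along the bar, 13 high); 8 mm shaft ends 190 mm below the bar. Origin at the bar's middle; z up from the shaft, y along the bar, x across it (pinch the hub across x; a half turn looks the same). Hangs on hook 1, where it belongs.
- key_165: T-handle hex key, plain steel, 0.12 kg: round bar 12 mm thick, 70 mm long, with a flat-sided hub at its middle (14 mm across, 22 along the bar, 13 high); 8 mm shaft ends 165 mm below the bar. Origin at the bar's middle; z up from the shaft, y along the bar, x across it (pinch the hub across x; a half turn looks the same). Starts upright in a bore of the fixture, bar 173 mm up, turned any way.
- key_140: T-handle hex key, plain steel, 0.12 kg: round bar 12 mm thick, 70 mm long, with a flat-sided hub at its middle (14 mm across, 22 along the bar, 13 high); 8 mm shaft ends 140 mm below the bar. Origin at the bar's middle; z up from the shaft, y along the bar, x across it (pinch the hub across x; a half turn looks the same). Starts on hook 2, one too far left; hooks 3, 4 are empty.
- key_115: T-handle hex key, plain steel, 0.12 kg: round bar 12 mm thick, 70 mm long, with a flat-sided hub at its middle (14 mm across, 22 along the bar, 13 high); 8 mm shaft ends 115 mm below the bar. Origin at the bar's middle; z up from the shaft, y along the bar, x across it (pinch the hub across x; a half turn looks the same). Starts upright in a bore of the fixture, bar 123 mm up, turned any way.
- key_90: T-handle hex key, plain steel, 0.12 kg: round bar 12 mm thick, 70 mm long, with a flat-sided hub at its middle (14 mm across, 22 along the bar, 13 high); 8 mm shaft ends 90 mm below the bar. Origin at the bar's middle; z up from the shaft, y along the bar, x across it (pinch the hub across x; a half turn looks the same). Hangs on hook 5, where it belongs.
- fixture: Fixed grey clamping fixture, plate 100 x 190 x 30 mm, with a disc under a strap clamp (up to 60 mm high) and two plain bores, 9.5 mm wide and 22 mm deep, at x -20, y 68 and -68 mm; the 165 and the 115 mm key stand in them, either way round. It stands in front of the stand, to the right or the left. Origin at the centre of its underside; z up, its 190 mm side along y.
- cup_base: Pressed steel parts cup with a heavy bottom, empty, 42 mm high, 0.08 kg: foot 45 mm across, tapering out to a shoulder at 24 mm; above it a straight collar 64 mm across (58 inside): pinch that. Origin at the underside's centre, z up. Nested, its shoulder rests on the lower cup's rim, 18 mm above the lower cup's origin. This one stands in the ring seat of the stand and is the bottom of the stack.
- cup_1: Pressed steel parts cup with a heavy bottom, empty, 42 mm high, 0.08 kg: foot 45 mm across, tapering out to a shoulder at 24 mm; above it a straight collar 64 mm across (58 inside): pinch that. Origin at the underside's centre, z up. Nested, its shoulder rests on the lower cup's rim, 18 mm above the lower cup's origin. Loose on the worktop (may be absent).
- cup_2: Pressed steel parts cup with a heavy bottom, empty, 42 mm high, 0.08 kg: foot 45 mm across, tapering out to a shoulder at 24 mm; above it a straight collar 64 mm across (58 inside): pinch that. Origin at the underside's centre, z up. Nested, its shoulder rests on the lower cup's rim, 18 mm above the lower cup's origin. Loose on the worktop (may be absent).
- cup_3: Pressed steel parts cup with a heavy bottom, empty, 42 mm high, 0.08 kg: foot 45 mm across, tapering out to a shoulder at 24 mm; above it a straight collar 64 mm across (58 inside): pinch that. Origin at the underside's centre, z up. Nested, its shoulder rests on the lower cup's rim, 18 mm above the lower cup's origin. Loose on the worktop (may be absent).
- tape_measure: Yellow tape measure, 36 x 77 x 65 mm, standing at the left. Leave it alone.
- dial_gauge: White round dial gauge lying on its back, 100 x 57 x 20 mm, at the right. Leave it alone.
There are look-alikes about, which are no part of the job. What is shaped like the key_165 but turquoise is not meant.

How it is judged:
By the outcome, as a careful person would: the job done as asked, in the order asked, and still so for the second after the job is handed in, with the robot touching nothing.
Of cup_1, cup_2, cup_3 only 2 to 3 are there at a start; the rules pass over those that are not, and their reading is None.
At some moment in a run one of cup_1, cup_2, cup_3 may be knocked a few centimetres aside while the robot is not near it.
It also fails if it takes over 208 s, if anything falls off the work surface, if the arm or the gripper's body presses on something with over 40 N, if the wrist force passes 120 N, or if a joint passes its speed limit or range.

## Robot

A 6-joint arm with a two-finger parallel gripper is mounted at the origin on a cart in front of the work surface, level with it; the furniture and walls round the work are solid. World frame = base frame: x ahead of the robot, y to its left, z up, the work surface at z = 0. Lengths are in mm, angles in rad, forces in N, time in s.
With the tool pointing down it reaches from about 375 to 975 mm from the base axis. Payload 3.8 kg.
Tool frame: the origin (TCP) lies on the mounting face of the last link; the fingertips stand 166 mm ahead of it and the grasp point (between the pads) lies 147 mm ahead of it (arm.tcp_to_grasp is the distance from the TCP to the grasp point, in mm); z points along the fingers, y is the line along which they close (so a half turn about z gives the same grasp; the last joint's range is limited). The gripper opens to 88 mm and grips with 3 to 60 N. Pads are 18 mm wide; open, the fingers measure 123 mm over their backs; the gripper's body (75 mm by 187 mm) begins 45 mm behind the grasp point.
Start: joints at [1.306, 0.264, 1.604, -0, 1.274, -0.037], TCP at [152.437, 657.558, 404.706] pointing down, gripper open.
Joint ranges: [-2.63, 2.63], [-0.94, 2.18], [0.31, 2.57], [-1.31, 4.45], [0, 2.66], [-2.55, 2.55]. Speed limits (rad/s): [2.57, 2.57, 3.14, 3.14, 3.14, 3.14].

## Interface

Orientations are given as a unit quaternion [x, y, z, w].
In Python, from cell import arm gives the robot as it stands.
- The arm moves only by the tool move_arm, never from a script. Its argument "moves" is a list that holds one entry, the list of rows, each a list of 7 numbers: the finger opening in m, from 0 to 0.0881, then the shift along the tool's x, y, z in m, then the turn, a rotation vector about the tool's x, y, z in degrees. A call has exactly 10 rows; each row is the pose to reach, as a shift and turn from the pose commanded when the call began, along the tool's axes at that moment; what a row does not reach only later rows make up. A row lasts 1/12 s, in which the tool goes at most 41.7 mm and 7.16 degrees, less where a joint would pass 70% of its speed; a pose out of reach is approached as far as the arm can. A call with a gripper value outside its range is refused whole. The fingers move at their own pace and stop on an object; "grip_force" is the grip in N (left out, the last holds). Time passes only in rows, so rows that repeat a pose let the fingers close, or fill a call up. It gives the time, the measured TCP pose, the force, the opening and the grip force at its end, in the units of the state.
- arm.get_state(): the state, without advancing time (a new reading comes with each control period).
- arm.camera(name): name is "side" or "top" or "wrist"; returns the picture (400x640x3 uint8, red, green, blue); there is no depth.
- arm.camera_params(name): a dict with "fov_y" (degrees; the focal length in pixels is half the picture's height over the tangent of half this angle, whatever the lens; pixels are square), "cx", "cy" (the principal point, pixels), "D" ([k1, k2, p1, p2, k3] as OpenCV has them; the pictures are not rectified), "R" (3x3) and "t" (3): a world point X has camera coordinates R X + t. Camera axes: x right, y down, z forward; pixel columns grow to the right and rows downward; lengths in mm; the calibration is good to about 2 mm. A picture is of the moment at which its call begins: read the wrist's pose just before it. camera_params takes no time and is no camera call; for the wrist camera it gives the pose at the moment of the call.
- arm.sign_off(): hands the job in; it is judged then, once.
Trained networks look in the newest picture that a camera, given by its name, has taken for a name from the list of things; names that differ only in an ending like _2 or _b are one class to them, and where a whole thing is asked for, a point or a joint stands for the part that bears it (a point fixed in the world has none). Each returns a list of dicts, best first, with "score" (0 to 1); they miss things now and then, are a little off and sometimes report something else, mostly with a low value. They report only what shows in the picture. A call takes as long as a camera call. They do not tell look-alikes from the thing itself.
- arm.search_frame(query, camera): "rect" ([left, top, right, bottom] in pixels, round what is visible of it).
- arm.regions_of(query, camera): "pixels" (400x640 bool, what is visible of it) and "rect" ([left, top, right, bottom] in pixels, round what is visible of it).
The state is a dict: "time_s": time; "qpos": joint angles; "qd": joint speeds; "joint_torque": joint torques, N m; "ee_pos": TCP position; "tcp_rot": TCP orientation; "contact_force": force on the tool from outside, world axes, zero at the start; "moment": the same for the moment, N m; "width": opening from 0.0 (shut) to 1.0 (fully open); "grasp_force": force on a finger pad.
Only numpy, scipy, OpenCV 4.12 (cv2) and the standard library are available. Lean on these libraries where they do the work, as an engineer would, in place of code of your own. Each camera call takes 0.05 s, during which the arm holds its last target. There are 200 camera calls.

## Working session

There is one attempt and no reset: what is moved stays moved. The work goes in short steps, Python scripts to look and compute and a tool call to move; the robot and the scene stay as the last step left them, time stands still between calls to the robot, and variables do not carry over. Pictures are saved under pics/ and viewed, at most 14 in all, crops included, and the job is handed in when it is done.

Besides the shell and the picture viewer there is one more tool, called after "Call:" by a JSON object that holds its "fn" and its "kwargs". move_arm: Moves the arm, as the interface text tells. Its arguments: {"type":"object","properties":{"moves":{"type":"array","items":{"type":"array","items":{"type":"array","items":{"type":"number"}}}},"grip_force":{"type":"number"}},"required":["moves"]}

```bash
mkdir -p pics; ls
python3 - <<'E'
from cell import arm
import cv2
s=arm.get_state();print({k:(v if not hasattr(v,'tolist') else v.tolist()) for k,v in s.items()})
for n in ['side','top','wrist']:
    cv2.imwrite(f'pics/{n}0.png',arm.camera(n)[:,:,::-1]);p=arm.camera_params(n);print(n,p)
E
```

```text
pics
{'time_s': 0.0, 'qpos': [1.3060608756229815, 0.26476465649427816, 1.6053710300975204, -6.1827062968483536e-06, 1.2737005634034697, -0.036930618416814276], 'qd': [-4.7748870970080865e-05, -0.0009393029033368391, 0.00027619520426543087, 0.0001478143711386534, 0.0001274258713730182, -0.000785827921527121], 'joint_torque': [-0.001219181103806477, -50.21042346954346, -35.687559843063354, 0.07270542439073324, 0.029326267540454865, -0.0001668265440457617], 'ee_pos': [152.37538623054752, 657.2263413188616, 403.3814436341495], 'tcp_rot': [0.11365531172855675, 0.993519608098639, -0.0011095053606045059, -0.00016564198148438333], 'contact_force': [0.7127528656389857, 1.2152153732044175, 0.0613102285406752], 'moment': [-0.0034823984938004288, -0.0015139949199485987, 0.04501283371813341], 'grasp_force': 0.0, 'width': 0.9999056680373596}
side {'fov_y': 56.270618203138234, 'cx': 324.5234445265059, 'cy': 202.179120795949, 'D': array([-0.075821,  0.      ,  0.      ,  0.      ,  0.      ]), 'R': array([[-0.88288879, -0.46955989, -0.00457063],
       [-0.31160194,  0.59311492, -0.74237384],
       [ 0.35129989, -0.65400932, -0.66997029]]), 't': array([439.86991391, 274.45059585, 949.42430326])}
top {'fov_y': 53.840740384698144, 'cx': 314.98500834975044, 'cy': 200.57053647775768, 'D': array([-0.08122002,  0.        ,  0.        ,  0.        ,  0.        ]), 'R': array([[ 0.06977745, -0.99755139,  0.0047259 ],
       [-0.97455288, -0.06917885, -0.21321579],
       [ 0.21302064,  0.01027202, -0.9769937 ]]), 't': array([ -49.87104605,  520.51212336, 1163.00299008])}
wrist {'fov_y': 65.8194527990127, 'cx': 322.05052493183075, 'cy': 200.99984597749867, 'D': array([-0.05558522,  0.        ,  0.        ,  0.        ,  0.        ]), 'R': array([[ 0.22426645,  0.97452704, -0.00126878],
       [ 0.92778211, -0.21311035,  0.30627493],
       [ 0.29820281, -0.06986434, -0.95194225]]), 't': array([-674.74556535,  -42.26992451,  390.04500458])}
```

View pics/top0.png

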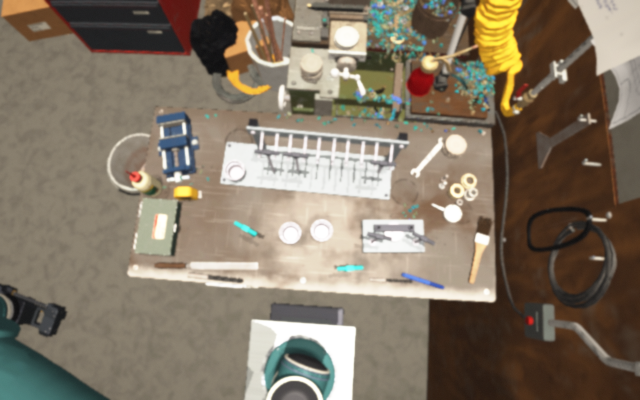

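View pics/side0.png

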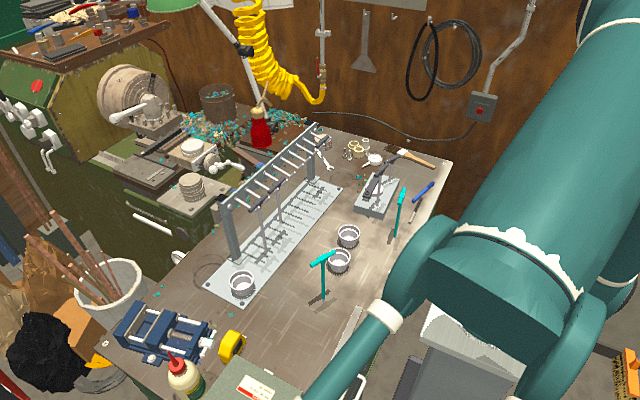

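Top view: stand with hook rail from about (250,128) to (408,140), base cup at (235,171), two loose cups at (289,233) and (321,230), fixture at (393,236), and turquoise look-alikes at (247,229) and (350,268). The side view agrees.

```bash
cat > h.py <<'E'
import numpy as np,cv2
from cell import arm
from scipy.spatial.transform import Rotation as Ro
def K(p):
    f=200/np.tan(np.radians(p['fov_y']/2)); return np.array([[f,0,p['cx']],[0,f,p['cy']],[0,0,1.]])
def ray(p,uv):
    n=cv2.undistortPoints(np.array(uv,float).reshape(-1,1,2),K(p),p['D']).reshape(-1,2)
    d=np.c_[n,np.ones(len(n))]@p['R']; return -p['R'].T@p['t'],d
def onz(p,uv,z):
    c,d=ray(p,uv); return c+d*((z-c[2])/d[:,2])[:,None]
def proj(p,X):
    return cv2.projectPoints(np.array(X,float).reshape(-1,3),cv2.Rodrigues(p['R'])[0],p['t'],K(p),p['D'])[0].reshape(-1,2)
def tri(ps,uvs):
    A=np.zeros((3,3));b=np.zeros(3)
    for p,uv in zip(ps,uvs):
        c,d=ray(p,[uv]);d=d[0]/np.linalg.norm(d[0]);M=np.eye(3)-np.outer(d,d);A+=M;b+=M@c
    return np.linalg.solve(A,b)
def snap(n,f=None):
    p=arm.camera_params(n);im=arm.camera(n)
    if f: cv2.imwrite(f,im[:,:,::-1])
    return p,im
def st():
    s=arm.get_state();R=Ro.from_quat(s['tcp_rot'])
    print('t',round(s['time_s'],2),'tcp',np.round(s['ee_pos'],1),'R',np.round(R.as_matrix().T,3).tolist(),'q',np.round(s['qpos'],2),'F',np.round(s['contact_force'],1),'w',round(s['width']*88.1,1),'gf',s['grasp_force']);return np.array(s['ee_pos']),R
def goal(pos,yaw):
    """tool down, tool y axis at world angle yaw (deg); gives shift (m) in tool axes and turn about z (deg)"""
    p,R=st();y=np.array([np.cos(np.radians(yaw)),np.sin(np.radians(yaw)),0]);z=np.array([0,0,-1.])
    best=None
    for s in (1,-1):
        T=np.c_[np.cross(s*y,z),s*y,z];rv=(R.inv()*Ro.from_matrix(T)).as_rotvec(degrees=True)
        print(' shift',np.round(R.inv().apply(np.array(pos)-p)/1000,4),'turn',np.round(rv,2))
E
python3 - <<'E'
from h import *
for c in ['top','side']:
    snap(c);p=arm.camera_params(c)
    for q in ['stand','key_190','fixture','cup_1','dial_gauge','tape_measure']:
        print(c,q,[(round(r['score'],2),[round(v) for v in r['rect']]) for r in arm.search_frame(q,c)][:8])
p=arm.camera_params('top')
print(onz(p,[(235,171),(289,233),(321,230)],35).round(),onz(p,[(393,236),(377,237),(415,237)],30).round(),onz(p,[(252,124),(408,138)],240).round(),onz(p,[(221,182),(390,197)],6).round())
E
```

```text
top stand [(0.76, [224, 117, 408, 198])]
top key_190 [(0.76, [252, 150, 277, 174]), (0.66, [368, 233, 391, 244]), (0.61, [233, 224, 254, 240]), (0.57, [343, 270, 361, 270]), (0.47, [368, 158, 398, 173])]
top fixture [(0.77, [361, 217, 424, 252])]
top cup_1 [(0.86, [312, 219, 332, 242])]
top dial_gauge [(0.56, [436, 206, 462, 225]), (0.33, [253, 149, 278, 174])]
top tape_measure [(0.77, [173, 188, 199, 198])]
side stand [(0.84, [201, 118, 341, 311])]
side key_190 [(0.71, [269, 176, 285, 220]), (0.67, [397, 187, 405, 239]), (0.59, [306, 250, 333, 299]), (0.57, [247, 192, 267, 252]), (0.56, [317, 137, 329, 162]), (0.53, [373, 165, 388, 209]), (0.46, [387, 155, 401, 176]), (0.32, [203, 119, 342, 310])]
side fixture [(0.6, [201, 116, 343, 308]), (0.56, [353, 175, 398, 218])]
side cup_1 [(0.76, [328, 247, 350, 272]), (0.64, [339, 224, 360, 247]), (0.2, [201, 120, 344, 308])]
side dial_gauge [(0.46, [366, 151, 382, 166]), (0.43, [328, 249, 351, 274])]
side tape_measure [(0.59, [216, 328, 243, 363])]
[[606. 250.  35.]
 [419.  60.  35.]
 [435. -38.  35.]] [[ 433. -263.   30.]
 [ 426. -213.   30.]
 [ 434. -333.   30.]] [[ 685.  172.  240.]
 [ 675. -257.  240.]] [[ 574.  298.    6.]
 [ 563. -255.    6.]]
```

Run:
```python
from h import *
p=arm.camera_params('wrist');c=-p['R'].T@p['t'];t,R=st();print('cam in tool',R.inv().apply(c-t),'Rct',(p['R']@R.as_matrix()).round(3).tolist())
goal([350,-20,480],90)
```

```text
t 0.85 tcp [152.4 657.6 404.7] R [[-0.974, 0.226, -0.0], [0.226, 0.974, 0.0], [0.0, 0.0, -1.0]] q [ 1.31  0.26  1.6  -0.    1.27 -0.04] F [ 0.6  0.3 -0.3] w 88.2 gf 0.0
cam in tool [80.29202554  0.39348941 20.27844489] Rct [[0.002, 1.0, -0.0], [-0.952, 0.001, -0.306], [-0.306, 0.001, 0.952]]
t 0.85 tcp [152.4 657.6 404.7] R [[-0.974, 0.226, -0.0], [0.226, 0.974, 0.0], [0.0, 0.0, -1.0]] q [ 1.31  0.26  1.6  -0.    1.27 -0.04] F [ 0.6  0.3 -0.3] w 88.2 gf 0.0
 shift [-0.3455 -0.6155 -0.0753] turn [  0.     0.   -13.05]
 shift [-0.3455 -0.6155 -0.0753] turn [  0.    -0.   166.95]
```

Call:
{"fn": "move_arm", "kwargs": {"moves": [[[0.088,-0.017,-0.031,-0.01,0,0,0],[0.088,-0.034,-0.062,-0.02,0,0,0],[0.088,-0.051,-0.093,-0.03,0,0,0],[0.088,-0.068,-0.124,-0.04,0,0,0],[0.088,-0.085,-0.155,-0.05,0,0,0],[0.088,-0.102,-0.186,-0.06,0,0,0],[0.088,-0.119,-0.217,-0.07,0,0,0],[0.088,-0.136,-0.248,-0.075,0,0,0],[0.088,-0.153,-0.279,-0.075,0,0,0],[0.088,-0.17,-0.31,-0.075,0,0,0]]]}}

```text
time_s: 1.68
ee_pos: [248.0, 315.6, 480.6]
tcp_rot: [0.113, 0.994, 0.001, 0.001]
contact_force: [-0.0, -0.3, -0.3]
width: 0.999
grasp_force: 0.0
```

Call:
{"fn": "move_arm", "kwargs": {"moves": [[[0.088,-0.02,-0.035,0,0,0,-2],[0.088,-0.04,-0.07,0,0,0,-4],[0.088,-0.06,-0.105,0,0,0,-6],[0.088,-0.08,-0.14,0,0,0,-8],[0.088,-0.1,-0.175,0,0,0,-10],[0.088,-0.12,-0.21,0,0,0,-12],[0.088,-0.14,-0.245,0,0,0,-13],[0.088,-0.16,-0.28,0,0,0,-13],[0.088,-0.175,-0.305,0,0,0,-13],[0.088,-0.175,-0.305,0,0,0,-13]]]}}

```text
time_s: 2.52
ee_pos: [350.3, -23.6, 480.0]
tcp_rot: [0.004, 1.0, -0.001, 0.001]
contact_force: [-0.9, 0.2, 0.4]
width: 1.0
grasp_force: 0.0
```

Run:
```python
from h import *
st();p,im=snap('wrist','pics/w1.png');im=cv2.rotate(im,cv2.ROTATE_180)
cv2.imwrite('pics/w1r.png',cv2.resize(im,(800,500))[:,:,::-1])
import pickle;pickle.dump(p,open('w1.pkl','wb'))
for q in ['stand','key_190','fixture','cup_1']:
    print(q,[(round(r['score'],2),[round(v) for v in r['rect']]) for r in arm.search_frame(q,'wrist')][:9])
```

```text
t 2.52 tcp [350.3 -23.6 480. ] R [[-1.0, 0.008, -0.001], [0.008, 1.0, -0.003], [0.001, -0.003, -1.0]] q [-0.14 -0.43  2.11 -0.    1.46 -1.7 ] F [-0.9  0.2  0.4] w 88.1 gf 0.0
stand [(0.78, [174, 280, 496, 387])]
key_190 [(0.95, [126, 201, 209, 255]), (0.86, [451, 192, 539, 254]), (0.85, [47, 208, 122, 249]), (0.84, [186, 136, 260, 164]), (0.74, [427, 340, 442, 374]), (0.62, [371, 344, 383, 376]), (0.44, [188, 358, 203, 385]), (0.24, [172, 278, 498, 381])]
fixture [(0.82, [97, 180, 238, 244]), (0.63, [175, 279, 499, 382])]
cup_1 [(0.72, [292, 195, 336, 242]), (0.64, [357, 186, 404, 226])]
```

View pics/w1r.png

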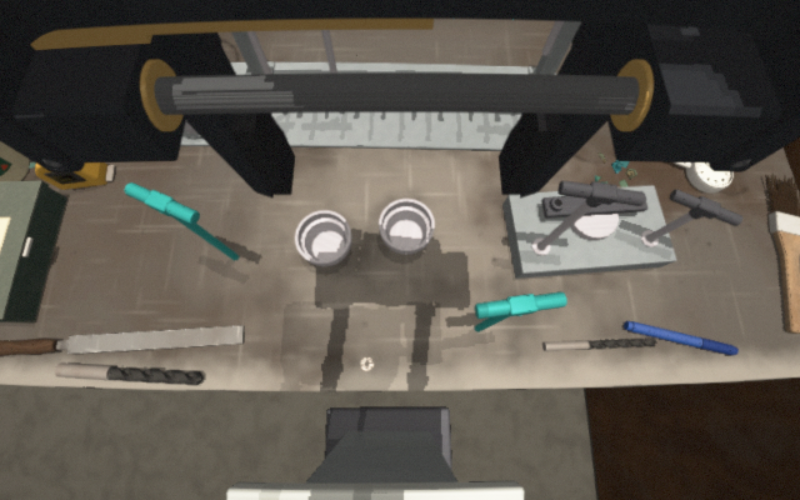

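Run:
```python
from h import *
import pickle;p=pickle.load(open('w1.pkl','rb'))
f=lambda L:[(639-x*.8,399-y*.8) for x,y in L]
for n,L,z in [('k165',[(562,187),(645,199)],173),('k115',[(672,194),(739,219)],123),('tqL',[(127,188),(197,217)],173),('tqR',[(476,310),(567,299)],173),
  ('bores',[(541,248),(650,240)],30),('fixcorners',[(510,195),(657,187),(675,263),(521,275)],30)]:
    P=onz(p,f(L),z);d=P[1]-P[0];print(n,P.round(1).tolist(),'mid',P.mean(0).round(1),'len',np.linalg.norm(d).round(1),'ang',np.degrees(np.arctan2(d[1],d[0])).round(1))
# cups: rim ellipse by hand box
for n,b in [('A',(379,200,435,240)),('B',(295,212,353,255))]:
    c=f([((b[0]+b[2])/2,(b[1]+b[3])/2)]);print(n,onz(p,c,42).round(1), onz(p,f([(b[0],226),(b[2],226)]),42).round(1).tolist())
```

```text
k165 [[414.9, -162.0, 173.0], [404.2, -231.8, 173.0]] mid [ 409.5 -196.9  173. ] len 70.7 ang -98.7
k115 [[433.2, -298.0, 123.0], [406.6, -363.1, 123.0]] mid [ 419.9 -330.5  123. ] len 70.4 ang -112.2
tqL [[416.9, 203.8, 173.0], [389.7, 138.0, 173.0]] mid [403.3 170.9 173. ] len 71.2 ang -112.5
tqR [[313.5, -82.7, 173.0], [321.0, -152.6, 173.0]] mid [ 317.3 -117.7  173. ] len 70.4 ang -83.9
bores [[407.4, -194.8, 30.0], [416.7, -331.0, 30.0]] mid [ 412.  -262.9   30. ] len 136.5 ang -86.1
fixcorners [[476.1, -164.7, 30.0], [487.9, -356.1, 30.0], [387.6, -356.4, 30.0], [374.9, -167.5, 30.0]] mid [ 431.6 -261.2   30. ] len 191.8 ang -86.5
A [[438.6 -36.9  42. ]] [[431.3, -4.4, 42.0], [431.0, -69.2, 42.0]]
B [[422.5  58.9  42. ]] [[432.0, 93.2, 42.0], [431.5, 25.7, 42.0]]
```

Run:
```python
from h import *
goal([640,-20,480],90)
```

```text
t 2.77 tcp [349.4 -18.5 479.7] R [[-1.0, -0.001, -0.0], [-0.001, 1.0, 0.0], [0.0, 0.0, -1.0]] q [-0.12 -0.43  2.11  0.    1.46 -1.7 ] F [-0.9  0.1 -0.2] w 88.3 gf 0.0
 shift [-0.2906 -0.0017 -0.0003] turn [0.03 0.   0.04]
 shift [-0.2906 -0.0017 -0.0003] turn [-0.0000e+00  4.0000e-02 -1.7996e+02]
```

Wrist view shows the 165 key at (603,193), the 115 key at (705,207) and cups at (407,226) and (323,240). Sizes check out: 70 mm bars, 136 mm bore spacing. Next is a look at the stand.

Call:
{"fn": "move_arm", "kwargs": {"moves": [[[0.088,-0.037,0,0,0,0,0],[0.088,-0.074,0,0,0,0,0],[0.088,-0.111,0,0,0,0,0],[0.088,-0.148,0,0,0,0,0],[0.088,-0.185,0,0,0,0,0],[0.088,-0.222,0,0,0,0,0],[0.088,-0.26,0,0,0,0,0],[0.088,-0.285,0,0,0,0,0],[0.088,-0.285,0,0,0,0,0],[0.088,-0.285,0,0,0,0,0]]]}}

```text
time_s: 3.6
ee_pos: [635.5, -17.3, 478.5]
tcp_rot: [-0.001, 1.0, 0.0, -0.001]
contact_force: [0.7, 0.8, 0.1]
width: 1.001
grasp_force: 0.0
```

Run:
```python
from h import *
snap('wrist');st();p,im=snap('wrist','pics/w2.png');im=cv2.rotate(im,cv2.ROTATE_180)
cv2.imwrite('pics/w2r.png',cv2.resize(im,(800,500))[:,:,::-1])
import pickle;pickle.dump(p,open('w2.pkl','wb'))
for q in ['stand','key_190','cup_1']:
    print(q,[(round(r['score'],2),[round(v) for v in r['rect']]) for r in arm.search_frame(q,'wrist')][:9])
```

```text
t 3.65 tcp [634.6 -17.6 479. ] R [[-1.0, -0.002, 0.002], [-0.002, 1.0, 0.0], [-0.002, 0.0, -1.0]] q [-0.07  0.15  1.6   0.    1.39 -1.64] F [-0.1  0.4  0.1] w 87.8 gf 0.0
stand [(0.72, [34, 106, 570, 271])]
key_190 [(0.93, [429, 146, 544, 196]), (0.73, [362, 153, 451, 189]), (0.69, [67, 150, 167, 181])]
cup_1 []
```

View pics/w2r.png

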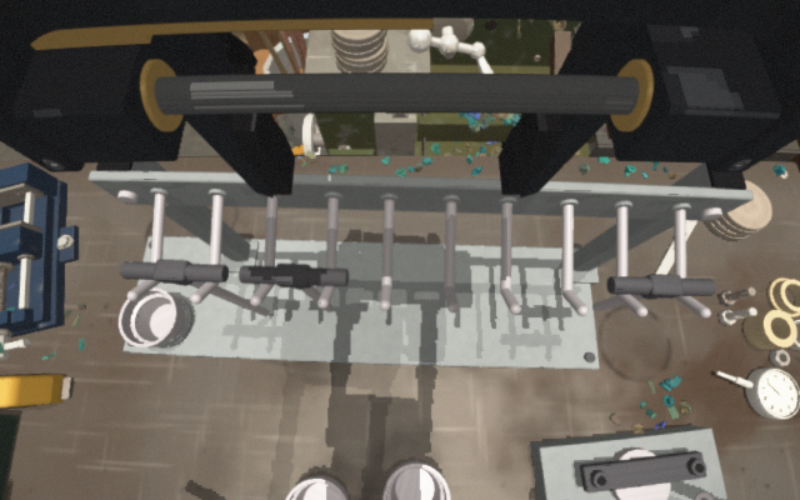

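Run:
```python
from h import *
import pickle;p=pickle.load(open('w2.pkl','rb'))
f=lambda L:[(639-x*.8,399-y*.8) for x,y in L]
for n,L,z in [('k1',[(122,270),(227,272)],215),('k2',[(240,275),(348,279)],215),('k5',[(608,285),(715,286)],215),('base',[(125,350),(592,367),(598,245),(138,240)],6),('rail',[(90,175),(750,196)],235),('tips h1',[(133,294),(196,297)],228),('tips h3',[(325,303),(386,305)],228),('tips h4',[(450,307),(515,310)],228),('tips h5',[(582,309),(642,311)],228),('t',[(706,311)],228),('cup',[(119,318),(193,318)],48),('cup2',[(156,290),(156,347)],48)]:
    P=onz(p,f(L),z);d=P[-1]-P[0];print(n,P.round(1).tolist(),'mid',P.mean(0).round(1),'len',np.linalg.norm(d).round(1),'ang',np.degrees(np.arctan2(d[1],d[0])).round(1))
```

```text
k1 [[615.9, 167.1, 215.0], [615.1, 94.3, 215.0]] mid [615.5 130.7 215. ] len 72.8 ang -90.6
k2 [[613.1, 85.3, 215.0], [610.8, 14.3, 215.0]] mid [612.   49.8 215. ] len 71.1 ang -91.8
k5 [[607.1, -155.4, 215.0], [606.0, -230.2, 215.0]] mid [ 606.5 -192.8  215. ] len 74.8 ang -90.8
base [[572.0, 300.8, 6.0], [556.8, -240.3, 6.0], [703.3, -269.2, 6.0], [708.1, 312.3, 6.0]] mid [635.1  25.9   6. ] len 136.5 ang 4.8
rail [[676.7, 190.5, 235.0], [663.1, -254.6, 235.0]] mid [669.9 -32.  235. ] len 445.3 ang -91.8
tips h1 [[597.3, 146.6, 228.0], [595.9, 105.7, 228.0]] mid [596.6 126.2 228. ] len 40.9 ang -91.9
tips h3 [[593.0, 25.9, 228.0], [591.9, -10.8, 228.0]] mid [592.5   7.5 228. ] len 36.7 ang -91.6
tips h4 [[590.8, -49.2, 228.0], [589.0, -88.3, 228.0]] mid [589.9 -68.8 228. ] len 39.1 ang -92.7
tips h5 [[589.5, -129.4, 228.0], [588.0, -167.0, 228.0]] mid [ 588.7 -148.2  228. ] len 37.6 ang -92.3
t [[587.5, -208.9, 228.0]] mid [ 587.5 -208.9  228. ] len 0.0 ang 0.0
cup [[604.1, 285.2, 48.0], [605.5, 201.4, 48.0]] mid [604.8 243.3  48. ] len 83.8 ang -89.0
cup2 [[635.6, 248.5, 48.0], [574.3, 237.3, 48.0]] mid [605.  242.9  48. ] len 62.3 ang -169.6
```

The wrist view shows the hung keys' bars at (174,271), (294,277) and (661,286), and the base cup at (156,318). That puts hook 3 near (610.5,-31), the stand yaw near -1.7°, and the hooks 80 mm apart as expected. I'll grip key_140 first.

```bash
cat >> h.py <<'E'
def cmd(rows):
    """pose commanded after the last rows of the calls made so far"""
    p=np.array([152.437,657.558,404.706]);R=Ro.from_quat([0.11365,0.99352,0,0])
    for r in rows: p=p+R.apply(np.array(r[:3])*1000);R=R*Ro.from_rotvec(r[3:],degrees=True)
    return p,R
E
python3 - <<'E'
from h import *
p,R=cmd([[-.17,-.31,-.075,0,0,0],[-.175,-.305,0,0,0,-13],[-.285,0,0,0,0,0]]);print(p,R.as_matrix().T.round(4))
for i in range(3): snap('wrist');st()
E
```

```text
[634.64070877 -19.72175341 479.706     ] [[-1.e+00  9.e-04  0.e+00]
 [ 9.e-04  1.e+00  0.e+00]
 [ 0.e+00  0.e+00 -1.e+00]]
t 3.9 tcp [633.6 -19.3 480.5] R [[-1.0, 0.0, -0.001], [0.0, 1.0, -0.0], [0.001, -0.0, -1.0]] q [-0.07  0.15  1.6  -0.    1.39 -1.64] F [-0.7 -0.3 -0.6] w 87.8 gf 0.0
t 3.95 tcp [633.7 -19.5 480.5] R [[-1.0, 0.001, -0.001], [0.001, 1.0, -0.0], [0.001, -0.0, -1.0]] q [-0.07  0.15  1.6   0.    1.39 -1.64] F [ 0.2 -0.8  0.3] w 87.8 gf 0.0
t 4.0 tcp [633.8 -19.6 480.4] R [[-1.0, 0.001, -0.001], [0.001, 1.0, -0.0], [0.001, -0.0, -1.0]] q [-0.07  0.15  1.6   0.    1.39 -1.64] F [ 0.2 -0.   0.1] w 87.9 gf 0.0
```

Call:
{"fn": "move_arm", "kwargs": {"moves": [[[0.088,0.002,0.007,0,0,0,6],[0.088,0.004,0.014,0,0,0,12],[0.088,0.006,0.021,0,0,0,18],[0.088,0.008,0.028,0,0,0,24],[0.088,0.01,0.035,0,0,0,30],[0.088,0.012,0.042,0,0,0,36],[0.088,0.014,0.049,0,0,0,42],[0.088,0.018,0.056,0,0,0,48],[0.088,0.02,0.063,0,0,0,54],[0.088,0.022,0.067,0,0,0,60]]]}}

```text
time_s: 4.83
ee_pos: [612.1, 47.7, 480.1]
tcp_rot: [0.503, 0.864, 0.0, 0.0]
contact_force: [0.9, 0.0, -0.5]
width: 1.001
grasp_force: 0.0
```

Call:
{"fn": "move_arm", "kwargs": {"moves": [[[0.06,0,0,0.01,0,0,6],[0.06,0,0,0.02,0,0,12],[0.06,0,0,0.03,0,0,18],[0.06,0,0,0.04,0,0,24],[0.06,0,0,0.04,0,0,30],[0.06,0,0,0.04,0,0,31.7],[0.06,0,0,0.04,0,0,31.7],[0.06,0,0,0.04,0,0,31.7],[0.06,0,0,0.04,0,0,31.7],[0.06,0,0,0.04,0,0,31.7]]]}}

```text
time_s: 5.67
ee_pos: [612.6, 47.2, 440.1]
tcp_rot: [0.718, 0.696, 0.0, 0.0]
contact_force: [0.5, 0.9, 0.7]
width: 0.681
grasp_force: 0.0
```

Run:
```python
from h import *
import pickle
snap('wrist');p,im=snap('wrist','pics/w3.png')
cv2.imwrite('pics/w3r.png',cv2.resize(im,(800,500))[:,:,::-1]);pickle.dump(p,open('w3.pkl','wb'))
c,R=cmd([[-.17,-.31,-.075,0,0,0],[-.175,-.305,0,0,0,-13],[-.285,0,0,0,0,0],[.022,.067,0,0,0,60],[0,0,.04,0,0,31.7]]);print('cmd',c)
goal([612.5,49.4,363],-1.7)
for k,r in enumerate([(615.3,129),(612.9,49),(610.5,-31)]): print(proj(p,[[*r,215],[r[0]+1,r[1]-35,215],[r[0]-1,r[1]+35,215]]).round()*1.25)
```

```text
cmd [612.70098884  47.29801001 439.706     ]
t 5.77 tcp [612.7  47.3 440. ] R [[0.03, 1.0, 0.0], [1.0, -0.03, 0.0], [0.0, -0.0, -1.0]] q [ 0.04  0.13  1.7  -0.    1.31  0.07] F [-0.4 -0.7 -0. ] w 59.8 gf 0.0
 shift [ 0.0021 -0.0003  0.077 ] turn [ 0.02 -0.   -0.03]
 shift [ 0.0021 -0.0003  0.077 ] turn [-0.0000e+00 -4.0000e-02  1.7997e+02]
[[403.75 125.  ]
 [407.5  192.5 ]
 [400.    50.  ]]
[[403.75 272.5 ]
 [406.25 327.5 ]
 [400.   211.25]]
[[403.75 390.  ]
 [406.25 433.75]
 [400.   342.5 ]]
```

View pics/w3r.png

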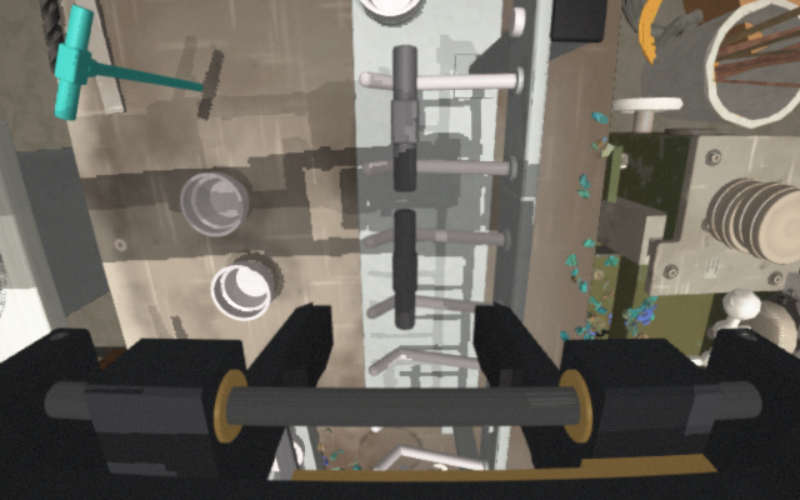

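Prediction matches the picture: the key_140 bar is at (405,268), centred between the fingers. Descend, grip and lift.

Call:
{"fn": "move_arm", "kwargs": {"grip_force": 25, "moves": [[[0.044,0.002,0,0,0,0,0],[0.044,0.002,0,0.01,0,0,0],[0.044,0.002,0,0.025,0,0,0],[0.044,0.002,0,0.04,0,0,0],[0.044,0.002,0,0.055,0,0,0],[0.044,0.002,0,0.068,0,0,0],[0.044,0.002,0,0.076,0,0,0],[0.044,0.002,0,0.076,0,0,0],[0.044,0.002,0,0.076,0,0,0],[0.044,0.002,0,0.076,0,0,0]]]}}

```text
time_s: 6.6
ee_pos: [613.1, 49.3, 364.5]
tcp_rot: [0.718, 0.696, 0.0, 0.0]
contact_force: [-0.2, -0.4, 0.2]
width: 0.504
grasp_force: 0.0
```

Call:
{"fn": "move_arm", "kwargs": {"grip_force": 25, "moves": [[[0.03,0,0,0,0,0,0],[0.025,0,0,0,0,0,0],[0.018,0,0,0,0,0,0],[0.01,0,0,0,0,0,0],[0.005,0,0,0,0,0,0],[0.005,0,0,0,0,0,0],[0.005,0,0,0,0,0,0],[0.005,0,0,0,0,0,0],[0.005,0,0,0,0,0,0],[0.005,0,0,0,0,0,0]]]}}

```text
time_s: 7.43
ee_pos: [613.3, 49.3, 364.2]
tcp_rot: [0.718, 0.696, 0.001, 0.001]
contact_force: [4.8, -0.3, 0.6]
width: 0.155
grasp_force: 25.0
```

Call:
{"fn": "move_arm", "kwargs": {"moves": [[[0.005,0,0,-0.01,0,0,0],[0.005,0,0,-0.022,0,0,0],[0.005,0,0,-0.034,0,0,0],[0.005,0,0,-0.034,0,0,0],[0.005,0,-0.015,-0.034,0,0,0],[0.005,0,-0.03,-0.034,0,0,0],[0.005,0,-0.045,-0.034,0,0,0],[0.005,0,-0.06,-0.034,0,0,0],[0.005,0,-0.065,-0.034,0,0,0],[0.005,0,-0.065,-0.034,0,0,0]]]}}

```text
time_s: 8.27
ee_pos: [546.8, 51.4, 397.9]
tcp_rot: [0.718, 0.696, -0.0, -0.0]
contact_force: [0.1, 1.1, -0.8]
width: 0.152
grasp_force: 25.0
```

Call:
{"fn": "move_arm", "kwargs": {"moves": [[[0.005,-0.015,0,0,0,0,0],[0.005,-0.035,0,0,0,0,0],[0.005,-0.055,0,0,0,0,0],[0.005,-0.07,0,0,0,0,0],[0.005,-0.08,0,0,0,0,0],[0.005,-0.08,0,0,0,0,0],[0.005,-0.08,0,0,0,0,0],[0.005,-0.08,0,0,0,0,0],[0.005,-0.08,0,0,0,0,0],[0.005,-0.08,0,0,0,0,0]]]}}

```text
time_s: 9.1
ee_pos: [545.4, -28.0, 397.7]
tcp_rot: [0.717, 0.697, 0.0, -0.0]
contact_force: [-1.0, -0.4, -1.3]
width: 0.152
grasp_force: 25.0
```

Run:
```python
from h import *
st();p,im=snap('wrist','pics/w4.png')
cv2.imwrite('pics/w4r.png',cv2.resize(im,(800,500))[:,:,::-1])
print(proj(p,[[610.5,-31,215]])*1.25)
```

```text
t 9.1 tcp [545.4 -28.  397.7] R [[0.03, 1.0, 0.0], [1.0, -0.03, 0.0], [0.0, 0.0, -1.0]] q [-0.1   0.03  1.89  0.    1.23 -0.07] F [-1.  -0.4 -1.3] w 13.4 gf 24.999385625123978
[[542.50586925 310.56828676]]
```

View pics/w4r.png

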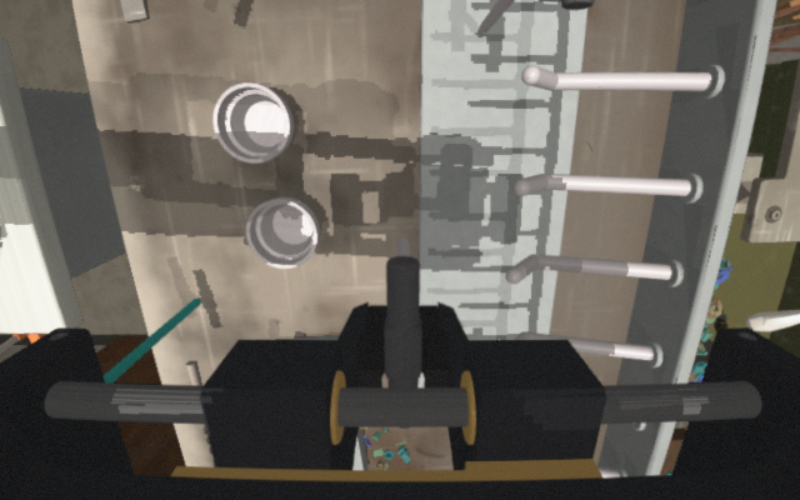

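Run:
```python
from h import *
p=arm.camera_params('wrist')
for k in (2,3):
  for s in (1,-1):
    o=80*(3-k)+s*21; X=np.array([610.5+o*.03-22,-31+o,226]);print(k,s,proj(p,[X]).round()*1.25)
```

```text
2 1 [[522.5   73.75]]
2 -1 [[513.75 188.75]]
3 1 [[506.25 278.75]]
3 -1 [[497.5  363.75]]
```

Call:
{"fn": "move_arm", "kwargs": {"moves": [[[0.005,0,0.02,0,0,0,0],[0.005,0,0.04,0,0,0,0],[0.005,0,0.055,0,0,0,0],[0.005,0,0.065,0,0,0,0],[0.005,0,0.065,0,0,0,0],[0.005,0,0.065,0.008,0,0,0],[0.005,0,0.065,0.016,0,0,0],[0.005,0,0.065,0.024,0,0,0],[0.005,0,0.065,0.03,0,0,0],[0.005,0,0.065,0.034,0,0,0]]]}}

```text
time_s: 9.98
ee_pos: [610.6, -30.6, 364.1]
tcp_rot: [0.718, 0.696, 0.001, 0.001]
contact_force: [3.5, -0.2, 7.9]
width: 0.155
grasp_force: 25.0
```

Call:
{"fn": "move_arm", "kwargs": {"moves": [[[0.005,0,0,0,0,0,0],[0.015,0,0,0,0,0,0],[0.02,0,0,0,0,0,0],[0.03,0,0,0,0,0,0],[0.036,0,0,0,0,0,0],[0.036,0,0,0,0,0,0],[0.036,0,0,0,0,0,0],[0.036,0,0,0,0,0,0],[0.036,0,0,-0.01,0,0,0],[0.036,0,0,-0.03,0,0,0]]]}}

```text
time_s: 10.82
ee_pos: [609.3, -30.6, 391.3]
tcp_rot: [0.718, 0.696, -0.002, -0.002]
contact_force: [0.9, 0.3, -0.0]
width: 0.407
grasp_force: 0.0
```

Run:
```python
from h import *
st()
M=[[-.17,-.31,-.075,0,0,0],[-.175,-.305,0,0,0,-13],[-.285,0,0,0,0,0],[.022,.067,0,0,0,60],[0,0,.04,0,0,31.7],
[.002,0,.076,0,0,0],[0,-.065,-.034,0,0,0],[-.08,0,0,0,0,0],[0,.065,.034,0,0,0],[0,0,-.03,0,0,0]]
import json;json.dump(M,open('M.json','w'));print(cmd(M)[0])
```

```text
t 10.82 tcp [609.3 -30.6 391.3] R [[0.031, 1.0, 0.0], [1.0, -0.031, -0.006], [-0.006, 0.001, -1.0]] q [-0.09  0.15  1.76 -0.    1.23 -0.06] F [ 0.9  0.3 -0. ] w 35.9 gf 0.0
[610.31688719 -30.66554596 393.706     ]
```

Call:
{"fn": "move_arm", "kwargs": {"moves": [[[0.05,0,0,-0.025,0,0,0],[0.05,0,0,-0.05,0,0,0],[0.05,-0.022,-0.026,-0.05,0,0,1],[0.05,-0.044,-0.052,-0.05,0,0,2],[0.05,-0.066,-0.078,-0.05,0,0,3],[0.05,-0.09,-0.104,-0.05,0,0,4],[0.05,-0.115,-0.13,-0.05,0,0,5],[0.05,-0.14,-0.156,-0.05,0,0,6],[0.05,-0.16,-0.182,-0.05,0,0,7],[0.05,-0.172,-0.196,-0.05,0,0,7]]]}}

```text
time_s: 11.65
ee_pos: [406.8, -197.8, 444.7]
tcp_rot: [0.76, 0.65, -0.0, 0.0]
contact_force: [0.3, 0.1, -1.6]
width: 0.567
grasp_force: 0.0
```

Run:
```python
from h import *
import json;M=json.load(open('M.json'));M.append([-.172,-.196,-.05,0,0,7]);json.dump(M,open('M.json','w'));print(cmd(M)[0])
snap('wrist');snap('wrist');st();p,im=snap('wrist','pics/w5.png')
import pickle;pickle.dump(p,open('w5.pkl','wb'))
cv2.imwrite('pics/w5r.png',cv2.resize(im,(800,500))[:,:,::-1])
print(proj(p,[[414.9, -162.0, 173.0], [409.5,-196.9,173],[404.2, -231.8, 173.0],[606.5,-192.8,215],[419.9,-330.5,123]])*1.25)
```

```text
[ 409.15121471 -196.59436268  443.706     ]
t 11.75 tcp [ 407.3 -197.8  444.8] R [[0.156, 0.988, -0.001], [0.988, -0.156, 0.001], [0.001, -0.001, -1.0]] q [-0.51 -0.19  2.   -0.    1.33 -0.35] F [-0.3  1.4 -0.3] w 49.8 gf 0.0
[[406.02066988 196.49244448]
 [405.94433315 247.96985236]
 [406.00719959 295.38037851]
 [741.5562534  213.03913499]
 [438.80617229 367.76620797]]
```

View pics/w5r.png

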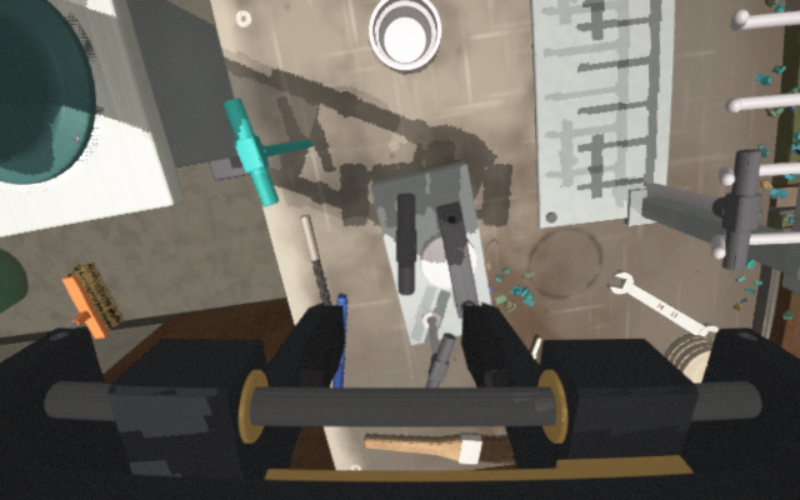

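The key_165 bar runs (406,195)–(406,293), as predicted. Descend and grip.

Call:
{"fn": "move_arm", "kwargs": {"moves": [[[0.05,0,0,0.02,0,0,0],[0.05,0,0,0.04,0,0,0],[0.05,0,0,0.06,0,0,0],[0.05,0,0,0.08,0,0,0],[0.05,0,0,0.1,0,0,0],[0.05,0,0,0.115,0,0,0],[0.05,0,0,0.123,0,0,0],[0.05,0,0,0.123,0,0,0],[0.03,0,0,0.123,0,0,0],[0.02,0,0,0.123,0,0,0]]]}}

```text
time_s: 12.63
ee_pos: [410.1, -196.6, 321.9]
tcp_rot: [0.759, 0.651, 0.0, 0.001]
contact_force: [0.3, 0.2, 0.5]
width: 0.438
grasp_force: 0.0
```

Call:
{"fn": "move_arm", "kwargs": {"grip_force": 25, "moves": [[[0.005,0,0,0,0,0,0],[0.005,0,0,0,0,0,0],[0.005,0,0,0,0,0,0],[0.005,0,0,0,0,0,0],[0.005,0,0,0,0,0,0],[0.005,0,0,0,0,0,0],[0.005,0,0,-0.005,0,0,0],[0.005,0,0,-0.015,0,0,0],[0.005,0,0,-0.03,0,0,0],[0.005,0,0,-0.045,0,0,0]]]}}

```text
time_s: 13.47
ee_pos: [408.8, -196.4, 366.2]
tcp_rot: [0.759, 0.651, -0.0, -0.001]
contact_force: [-0.0, -0.3, -1.8]
width: 0.158
grasp_force: 25.0
```

Run:
```python
from h import *
import json;M=json.load(open('M.json'));M+=[[0,0,.123,0,0,0],[0,0,-.045,0,0,0]];json.dump(M,open('M.json','w'));print(cmd(M)[0])
snap('wrist');st();goal([547,51,400],-1.7)
```

```text
[ 409.15121471 -196.59436268  365.706     ]
t 13.52 tcp [ 410.  -197.   369.9] R [[0.152, 0.988, -0.001], [0.988, -0.152, 0.004], [0.004, -0.002, -1.0]] q [-0.5  -0.14  2.1   0.    1.18 -0.35] F [ 1.3 -0.2  0.7] w 13.9 gf 24.998987205326557
t 13.52 tcp [ 410.  -197.   369.9] R [[0.152, 0.988, -0.001], [0.988, -0.152, 0.004], [0.004, -0.002, -1.0]] q [-0.5  -0.14  2.1   0.    1.18 -0.35] F [ 1.3 -0.2  0.7] w 13.9 gf 24.998987205326557
 shift [ 0.266   0.0978 -0.0301] turn [ 0.23  0.1  -7.05]
 shift [ 0.266   0.0978 -0.0301] turn [ 1.5000e-01 -3.5000e-01  1.7295e+02]
```

Call:
{"fn": "move_arm", "kwargs": {"moves": [[[0.005,0,0,-0.034,0,0,0],[0.005,0.035,0.0125,-0.034,0,0,-1],[0.005,0.07,0.025,-0.034,0,0,-2],[0.005,0.105,0.038,-0.034,0,0,-3],[0.005,0.14,0.051,-0.034,0,0,-4],[0.005,0.175,0.064,-0.034,0,0,-5],[0.005,0.21,0.077,-0.034,0,0,-6],[0.005,0.24,0.09,-0.034,0,0,-7],[0.005,0.266,0.1,-0.034,0,0,-7],[0.005,0.266,0.1,-0.034,0,0,-7]]]}}

```text
time_s: 14.35
ee_pos: [550.2, 54.8, 399.7]
tcp_rot: [0.717, 0.698, 0.001, -0.0]
contact_force: [0.6, -0.5, -1.4]
width: 0.157
grasp_force: 25.0
```

Run:
```python
from h import *
import json;M=json.load(open('M.json'));M+=[[.266,.1,-.034,0,0,-7]];json.dump(M,open('M.json','w'));print(cmd(M)[0])
snap('wrist');snap('wrist');st();p,im=snap('wrist')
cv2.imwrite('pics/w6r.png',cv2.resize(im,(800,500))[:,:,::-1])
for k in (1,2):
  for s in (1,-1):
    o=80*(3-k)+s*21; X=np.array([610.5+o*.03-22,-31+o,226]);print(k,s,proj(p,[X]).round()*1.25)
```

```text
[548.4588506   51.09371249 399.706     ]
t 14.45 tcp [548.6  51.9 399.3] R [[0.028, 1.0, -0.001], [1.0, -0.028, -0.001], [-0.001, -0.001, -1.0]] q [ 0.05  0.03  1.88 -0.    1.23  0.08] F [-0.9 -0.4 -1.4] w 13.5 gf 24.999324828386307
1 1 [[520.  75.]]
1 -1 [[511.25 187.5 ]]
2 1 [[503.75 277.5 ]]
2 -1 [[496.25 361.25]]
```

View pics/w6r.png

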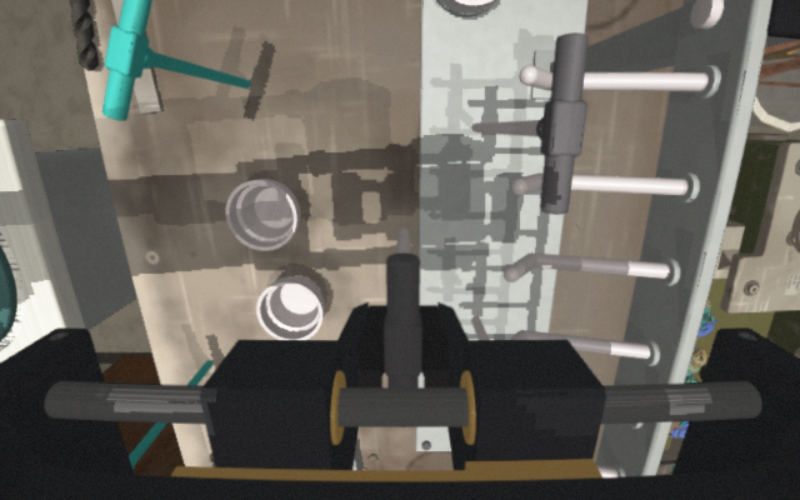

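The key hangs straight in the gripper and the hook 2 prongs at (515,270) and (530,342) look the same as they did for hook 3. Insert.

Call:
{"fn": "move_arm", "kwargs": {"moves": [[[0.005,0,0.02,0,0,0,0],[0.005,0,0.04,0,0,0,0],[0.005,0,0.055,0,0,0,0],[0.005,0,0.065,0,0,0,0],[0.005,0,0.065,0,0,0,0],[0.005,0,0.065,0.009,0,0,0],[0.005,0,0.065,0.018,0,0,0],[0.005,0,0.065,0.026,0,0,0],[0.005,0,0.065,0.032,0,0,0],[0.005,0,0.065,0.036,0,0,0]]]}}

```text
time_s: 15.33
ee_pos: [613.3, 49.1, 363.4]
tcp_rot: [0.718, 0.696, 0.0, 0.001]
contact_force: [2.3, -0.2, 5.3]
width: 0.149
grasp_force: 25.0
```

Call:
{"fn": "move_arm", "kwargs": {"moves": [[[0.005,0,0,0,0,0,0],[0.015,0,0,0,0,0,0],[0.02,0,0,0,0,0,0],[0.03,0,0,0,0,0,0],[0.036,0,0,0,0,0,0],[0.036,0,0,0,0,0,0],[0.036,0,0,0,0,0,0],[0.036,0,0,-0.01,0,0,0],[0.036,0,0,-0.04,0,0,0],[0.036,0,0,-0.08,0,0,0]]]}}

```text
time_s: 16.17
ee_pos: [612.3, 49.1, 440.8]
tcp_rot: [0.718, 0.696, -0.003, -0.003]
contact_force: [-0.1, 0.1, -0.4]
width: 0.405
grasp_force: 0.0
```

Run:
```python
from h import *
import json;M=json.load(open('M.json'));M+=[[0,.065,.036,0,0,0],[0,0,-.08,0,0,0]];json.dump(M,open('M.json','w'));p,R=cmd(M);print(p)
st();d=np.array([419.9,-330.5,443.7])-p;print(R.inv().apply(d))
```

```text
[613.42848058  49.10696112 443.706     ]
t 16.17 tcp [612.3  49.1 440.8] R [[0.031, 1.0, -0.001], [0.999, -0.031, -0.008], [-0.008, -0.0, -1.0]] q [0.04 0.13 1.69 0.   1.32 0.07] F [-0.1  0.1 -0.4] w 35.6 gf 0.0
[-3.85344873e+02 -1.81835217e+02  6.00000000e-03]
```

Call:
{"fn": "move_arm", "kwargs": {"moves": [[[0.05,-0.035,-0.0165,0,0,0,2],[0.05,-0.07,-0.033,0,0,0,5],[0.05,-0.105,-0.0495,0,0,0,8],[0.05,-0.14,-0.066,0,0,0,11],[0.05,-0.175,-0.082,0,0,0,14],[0.05,-0.21,-0.099,0,0,0,17],[0.05,-0.245,-0.115,0,0,0,20],[0.05,-0.28,-0.13,0,0,0,20.5],[0.05,-0.315,-0.146,0,0,0,20.5],[0.05,-0.33,-0.155,0,0,0,20.5]]]}}

```text
time_s: 17.0
ee_pos: [446.6, -279.1, 444.9]
tcp_rot: [0.831, 0.556, -0.0, 0.001]
contact_force: [0.1, -0.1, -0.8]
width: 0.57
grasp_force: 0.0
```

Call:
{"fn": "move_arm", "kwargs": {"moves": [[[0.05,-0.03,-0.003,0,0,0,0],[0.05,-0.061,-0.006,0,0,0,0],[0.05,-0.061,-0.006,0.02,0,0,0],[0.05,-0.061,-0.006,0.045,0,0,0],[0.05,-0.061,-0.006,0.06,0,0,0],[0.05,-0.061,-0.006,0.07,0,0,0],[0.05,-0.061,-0.006,0.07,0,0,0],[0.05,-0.061,-0.006,0.07,0,0,0],[0.05,-0.061,-0.006,0.07,0,0,0],[0.05,-0.061,-0.006,0.07,0,0,0]]]}}

```text
time_s: 17.83
ee_pos: [420.4, -330.4, 375.5]
tcp_rot: [0.83, 0.558, 0.0, 0.001]
contact_force: [-0.3, -0.8, -0.6]
width: 0.57
grasp_force: 0.0
```

Run:
```python
from h import *
import json;M=json.load(open('M.json'));M+=[[-.33,-.155,0,0,0,20.5],[-.061,-.006,.07,0,0,0]];json.dump(M,open('M.json','w'));c,R=cmd(M);print(c,R.as_matrix().T.round(3))
snap('wrist');st();p,im=snap('wrist')
r=arm.regions_of('key_115','wrist')
pr=lambda X:proj(p,X).round()
print([(round(x['score'],2),[round(v) for v in x['rect']]) for x in r],pr([[433.2,-298,123],[419.9,-330.5,123],[406.6,-363,123]]))
cv2.imwrite('pics/w7r.png',cv2.resize(im,(800,500))[:,:,::-1])
```

```text
[ 419.76205097 -330.18652288  373.706     ] [[ 0.379  0.926  0.   ]
 [ 0.926 -0.379  0.   ]
 [ 0.     0.    -1.   ]]
t 17.88 tcp [ 420.3 -330.4  375.3] R [[0.378, 0.926, -0.001], [0.926, -0.378, 0.003], [0.002, -0.002, -1.0]] q [-0.71  0.02  1.94  0.    1.18 -0.32] F [-0.8  0.5  0.6] w 49.7 gf 0.0
[(0.87, [311, 164, 330, 252]), (0.77, [23, 1, 156, 33])] [[322. 164.]
 [322. 207.]
 [322. 247.]]
```

View pics/w7r.png

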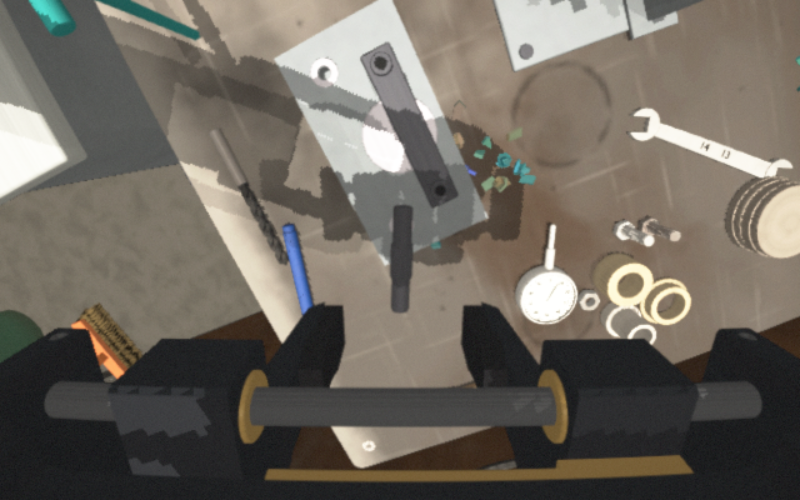

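The key_115 bar runs (402,205)–(400,311) and is centred, so descend and grip.

Call:
{"fn": "move_arm", "kwargs": {"moves": [[[0.05,0,0,0.02,0,0,0],[0.05,0,0,0.04,0,0,0],[0.05,0,0,0.06,0,0,0],[0.05,0,0,0.08,0,0,0],[0.05,0,0,0.095,0,0,0],[0.05,0,0,0.103,0,0,0],[0.05,0,0,0.103,0,0,0],[0.04,0,0,0.103,0,0,0],[0.03,0,0,0.103,0,0,0],[0.02,0,0,0.103,0,0,0]]]}}

```text
time_s: 18.82
ee_pos: [420.4, -330.7, 272.2]
tcp_rot: [0.83, 0.557, 0.0, 0.001]
contact_force: [-0.1, -0.3, 0.6]
width: 0.357
grasp_force: 0.0
```

Call:
{"fn": "move_arm", "kwargs": {"grip_force": 25, "moves": [[[0.005,0,0,0,0,0,0],[0.005,0,0,0,0,0,0],[0.005,0,0,0,0,0,0],[0.005,0,0,0,0,0,0],[0.005,0,0,0,0,0,0],[0.005,0,0,-0.005,0,0,0],[0.005,0,0,-0.02,0,0,0],[0.005,0,0,-0.045,0,0,0],[0.005,0,0,-0.08,0,0,0],[0.005,0,0,-0.115,0,0,0]]]}}

```text
time_s: 19.65
ee_pos: [419.0, -329.6, 385.4]
tcp_rot: [0.83, 0.557, -0.001, -0.002]
contact_force: [0.7, 0.2, -0.5]
width: 0.156
grasp_force: 24.9
```

Run:
```python
from h import *
import json;M=json.load(open('M.json'));M+=[[0,0,.103,0,0,0],[0,0,-.115,0,0,0]];json.dump(M,open('M.json','w'));p,R=cmd(M);print(p)
st();d=np.array([608.2-65,-111+2,399.7])-p;print(R.inv().apply(d))
```

```text
[ 419.76205097 -330.18652288  385.706     ]
t 19.65 tcp [ 419.  -329.6  385.4] R [[0.379, 0.926, 0.001], [0.926, -0.379, -0.004], [-0.003, 0.003, -1.0]] q [-0.71  0.01  1.93 -0.    1.21 -0.32] F [ 0.7  0.2 -0.5] w 13.7 gf 24.923475421965122
[251.45751497  30.48808503 -13.994     ]
```

Call:
{"fn": "move_arm", "kwargs": {"moves": [[[0.005,0.02,0.003,-0.014,0,0,-2],[0.005,0.052,0.007,-0.014,0,0,-5],[0.005,0.085,0.011,-0.014,0,0,-8],[0.005,0.12,0.015,-0.014,0,0,-11],[0.005,0.155,0.019,-0.014,0,0,-14],[0.005,0.19,0.023,-0.014,0,0,-17],[0.005,0.225,0.027,-0.014,0,0,-20],[0.005,0.2515,0.0305,-0.014,0,0,-20.5],[0.005,0.2515,0.0305,-0.014,0,0,-20.5],[0.005,0.2515,0.0305,-0.014,0,0,-20.5]]]}}

```text
time_s: 20.48
ee_pos: [543.4, -107.7, 399.2]
tcp_rot: [0.717, 0.697, -0.001, -0.0]
contact_force: [-0.7, -0.3, -0.8]
width: 0.154
grasp_force: 24.9
```

Call:
{"fn": "move_arm", "kwargs": {"moves": [[[0.005,0,0.02,0,0,0,0],[0.005,0,0.04,0,0,0,0],[0.005,0,0.055,0,0,0,0],[0.005,0,0.065,0,0,0,0],[0.005,0,0.065,0,0,0,0],[0.005,0,0.065,0.009,0,0,0],[0.005,0,0.065,0.018,0,0,0],[0.005,0,0.065,0.026,0,0,0],[0.005,0,0.065,0.032,0,0,0],[0.005,0,0.065,0.036,0,0,0]]]}}

```text
time_s: 21.32
ee_pos: [608.2, -111.1, 363.7]
tcp_rot: [0.718, 0.696, 0.001, 0.001]
contact_force: [1.9, 0.5, 6.2]
width: 0.153
grasp_force: 24.9
```

Call:
{"fn": "move_arm", "kwargs": {"moves": [[[0.005,0,0,0,0,0,0],[0.015,0,0,0,0,0,0],[0.02,0,0,0,0,0,0],[0.03,0,0,0,0,0,0],[0.036,0,0,0,0,0,0],[0.036,0,0,0,0,0,0],[0.036,0,0,0,0,0,0],[0.036,0,0,-0.01,0,0,0],[0.036,0,0,-0.04,0,0,0],[0.036,0,0,-0.08,0,0,0]]]}}

```text
time_s: 22.15
ee_pos: [607.0, -110.7, 440.8]
tcp_rot: [0.718, 0.696, -0.002, -0.004]
contact_force: [-1.1, 0.4, -0.3]
width: 0.411
grasp_force: 0.0
```

Run:
```python
from h import *
import json;M=json.load(open('M.json'));M+=[[.2515,.0305,-.014,0,0,-20.5],[0,.065,.036,0,0,0],[0,0,-.08,0,0,0]];json.dump(M,open('M.json','w'));p,R=cmd(M);print(p,R.as_matrix().T.round(3))
d=np.array([420,-75,443.7])-p;print(R.inv().apply(d))
```

```text
[ 608.1967456  -110.95194207  443.706     ] [[ 0.031  1.     0.   ]
 [ 1.    -0.031  0.   ]
 [ 0.     0.    -1.   ]]
[ 3.01828343e+01 -1.89207700e+02  6.00000000e-03]
```

Call:
{"fn": "move_arm", "kwargs": {"moves": [[[0.088,0.004,-0.027,0,0,0,0],[0.088,0.008,-0.054,0,0,0,0],[0.088,0.012,-0.081,0,0,0,0],[0.088,0.016,-0.108,0,0,0,0],[0.088,0.02,-0.135,0,0,0,0],[0.088,0.024,-0.162,0,0,0,0],[0.088,0.03,-0.189,0,0,0,0],[0.088,0.03,-0.189,0,0,0,0],[0.088,0.03,-0.189,0,0,0,0],[0.088,0.03,-0.189,0,0,0,0]]]}}

```text
time_s: 22.98
ee_pos: [420.6, -75.3, 444.8]
tcp_rot: [0.718, 0.696, 0.001, 0.001]
contact_force: [-0.1, 0.2, 0.7]
width: 0.999
grasp_force: 0.0
```

```bash
cat >> h.py <<'E'
import json
def add(*m):
    M=json.load(open('M.json'))+[list(x) for x in m];json.dump(M,open('M.json','w'));p,R=cmd(M);print('cmd',p.round(1),R.as_matrix().T.round(3).tolist());return p,R
def cups(p,z=42):
    """rim circle centre of each cup found: least squares on the mask outline's outer points"""
    for r in arm.regions_of('cup_1','wrist'):
        m=r['pixels'].astype(np.uint8);c=max(cv2.findContours(m,cv2.RETR_EXTERNAL,cv2.CHAIN_APPROX_NONE)[0],key=len).reshape(-1,2)
        from scipy.optimize import least_squares
        # rim visible on the far-from-nadir side; fit circle r=32 as hull of rim(z) and foot outlines
        def res(v):
            a=np.linspace(0,2*np.pi,60,endpoint=False);X=np.vstack([np.c_[v[0]+R_*np.cos(a),v[1]+R_*np.sin(a),0*a+zz] for R_,zz in ((32,z),(32,z-18),(22.5,z-42))])
            h=cv2.convexHull(proj(p,X).astype(np.float32));return [cv2.pointPolygonTest(h,(float(q[0]),float(q[1])),True) for q in c[::3]]
        x0=onz(p,[c.mean(0)],z-15)[0][:2];s=least_squares(res,x0,loss='soft_l1',diff_step=1e-3)
        print('cup',round(r['score'],2),r['rect'],s.x.round(1),'rms px',np.sqrt(np.mean(np.square(res(s.x)))).round(2))
E
python3 - <<'E'
from h import *
add([.03,-.189,0,0,0,0]);snap('wrist');st();p,im=snap('wrist');cups(p)
cv2.imwrite('pics/w8r.png',cv2.resize(im,(800,500))[:,:,::-1])
_,s=snap('side');cv2.imwrite('pics/s2.png',cv2.resize(s[90:330,180:460],None,fx=2.5,fy=2.5,interpolation=cv2.INTER_CUBIC)[:,:,::-1])
E
```

```text
cmd [420.2 -75.2 443.7] [[0.031, 1.0, 0.0], [1.0, -0.031, 0.0], [0.0, 0.0, -1.0]]
t 23.03 tcp [420.9 -75.4 444.5] R [[0.031, 1.0, -0.0], [1.0, -0.031, 0.002], [0.002, -0.0, -1.0]] q [-0.24 -0.25  2.05 -0.    1.34 -0.2 ] F [0.3 0.2 0.5] w 88.0 gf 0.0
cup 0.88 [289.8, 23.0, 347.2, 80.4] [419.8  60.8] rms px 0.6
cup 0.77 [309.9, 75.5, 367.0, 133.9] [441.9   0.5] rms px 0.5
cup 0.41 [292.6, 223.4, 370.4, 303.5] [ 433.2 -216.5] rms px 21.35
```

View pics/w8r.png

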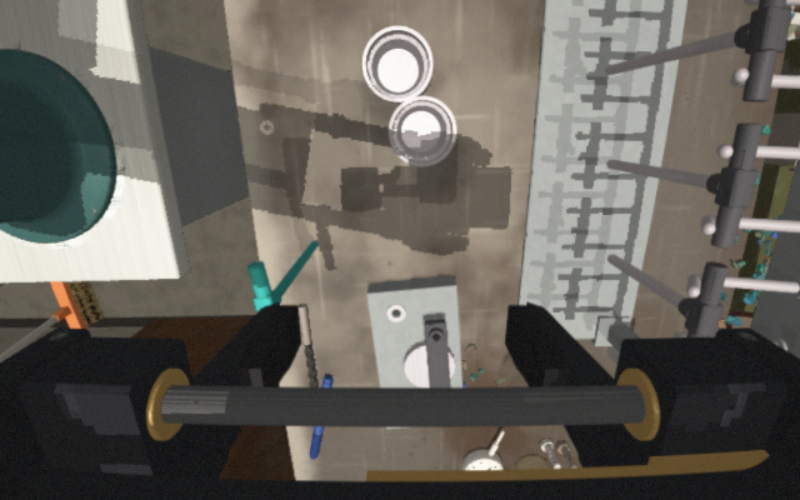

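View pics/s2.png

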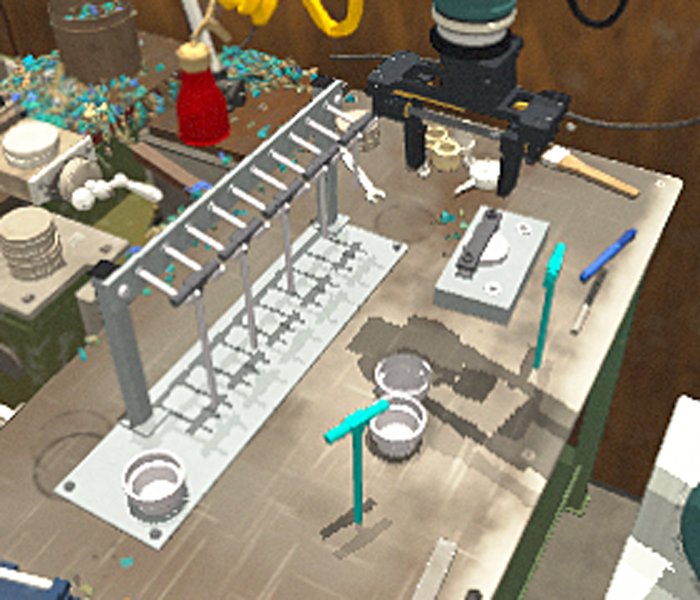

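All five keys hang in order in these views. The loose cup at (422,130) has been knocked to (442,0) and now touches the other at (398,63). There are only two loose cups, so I'll take the near one first, with the fingers clear of its neighbour.

Call:
{"fn": "move_arm", "kwargs": {"moves": [[[0.088,0.015,0.004,0.02,0,0,-3],[0.088,0.03,0.008,0.04,0,0,-6],[0.088,0.045,0.012,0.06,0,0,-9],[0.088,0.06,0.016,0.08,0,0,-12],[0.088,0.0765,0.0195,0.1,0,0,-13.7],[0.088,0.0765,0.0195,0.12,0,0,-13.7],[0.088,0.0765,0.0195,0.13,0,0,-13.7],[0.088,0.0765,0.0195,0.13,0,0,-13.7],[0.088,0.0765,0.0195,0.13,0,0,-13.7],[0.088,0.0765,0.0195,0.13,0,0,-13.7]]]}}

```text
time_s: 24.02
ee_pos: [442.8, 0.3, 314.8]
tcp_rot: [0.63, 0.777, 0.0, 0.001]
contact_force: [-0.1, 0.8, 0.3]
width: 1.002
grasp_force: 0.0
```

Run:
```python
from h import *
c,R=add([.0765,.0195,.13,0,0,-13.7]);snap('wrist');snap('wrist');st();p,im=snap('wrist');cups(p)
```

```text
cmd [442.    0.7 313.7] [[-0.207, 0.978, 0.0], [0.978, 0.207, 0.0], [0.0, 0.0, -1.0]]
t 24.12 tcp [4.428e+02 3.000e-01 3.152e+02] R [[-0.206, 0.979, -0.001], [0.978, 0.206, 0.003], [0.003, -0.0, -1.0]] q [-0.06 -0.11  2.18 -0.    1.07 -0.26] F [-0.2 -0.2  0.1] w 87.9 gf 0.0
cup 0.7 [284.6, 161.2, 361.6, 232.8] [442.4   0. ] rms px 1.26
cup 0.59 [270.1, 84.1, 350.1, 162.8] [420.2  60.8] rms px 0.44
```

Call:
{"fn": "move_arm", "kwargs": {"grip_force": 15, "moves": [[[0.088,0,0,0.025,0,0,0],[0.088,0,0,0.05,0,0,0],[0.088,0,0,0.075,0,0,0],[0.088,0,0,0.1,0,0,0],[0.088,0,0,0.118,0,0,0],[0.088,0,0,0.126,0,0,0],[0.088,0,0,0.126,0,0,0],[0.088,0,0,0.126,0,0,0],[0.075,0,0,0.126,0,0,0],[0.06,0,0,0.126,0,0,0]]]}}

```text
time_s: 25.05
ee_pos: [443.1, 0.6, 189.3]
tcp_rot: [0.63, 0.777, 0.001, 0.001]
contact_force: [0.1, -0.8, 0.0]
width: 0.872
grasp_force: 0.0
```

Call:
{"fn": "move_arm", "kwargs": {"grip_force": 15, "moves": [[[0.055,0,0,0,0,0,0],[0.055,0,0,0,0,0,0],[0.055,0,0,0,0,0,0],[0.055,0,0,0,0,0,0],[0.055,0,0,0,0,0,0],[0.055,0,0,-0.01,0,0,0],[0.055,0,0,-0.03,0,0,0],[0.055,0,0,-0.06,0,0,0],[0.055,0,0,-0.09,0,0,0],[0.055,0,0,-0.12,0,0,0]]]}}

```text
time_s: 25.88
ee_pos: [441.3, 0.7, 308.9]
tcp_rot: [0.63, 0.777, -0.0, -0.001]
contact_force: [0.9, -0.1, -1.0]
width: 0.722
grasp_force: 15.0
```

Run:
```python
from h import *
c,R=add([0,0,.126,0,0,0],[0,0,-.12,0,0,0]);snap('wrist');st();print(R.inv().apply(np.array([545,190,c[2]])-c))
```

```text
cmd [442.    0.7 307.7] [[-0.207, 0.978, 0.0], [0.978, 0.207, 0.0], [0.0, 0.0, -1.0]]
t 25.93 tcp [444.1   0.6 315.5] R [[-0.207, 0.978, -0.002], [0.978, 0.207, 0.009], [0.009, -0.0, -1.0]] q [-0.05 -0.11  2.18  0.    1.06 -0.26] F [2.3 0.5 2.9] w 63.0 gf 14.999895621622272
[163.90127063 139.9333641    0.        ]
```

Call:
{"fn": "move_arm", "kwargs": {"moves": [[[0.055,0.01,0.008,-0.03,0,0,-3],[0.055,0.03,0.023,-0.05,0,0,-7],[0.055,0.05,0.038,-0.07,0,0,-11],[0.055,0.07,0.053,-0.092,0,0,-15],[0.055,0.09,0.068,-0.092,0,0,-19],[0.055,0.11,0.083,-0.092,0,0,-23],[0.055,0.13,0.098,-0.092,0,0,-27],[0.055,0.15,0.113,-0.092,0,0,-31],[0.055,0.167,0.125,-0.092,0,0,-33],[0.055,0.167,0.125,-0.092,0,0,-33]]]}}

```text
time_s: 26.77
ee_pos: [530.5, 192.7, 399.7]
tcp_rot: [0.381, 0.924, 0.001, -0.0]
contact_force: [0.3, 0.7, -1.2]
width: 0.72
grasp_force: 15.0
```

Run:
```python
from h import *
c,R=add([.167,.125,-.092,0,0,-33]);snap('wrist');snap('wrist');st();p,im=snap('wrist')
for r in arm.search_frame('cup_base','wrist'): print(r)
cups(p,48)
cv2.imwrite('pics/w9r.png',cv2.resize(im,(800,500))[:,:,::-1])
print(proj(p,[[605,243,48]])*1.25)
```

```text
cmd [529.7 189.9 399.7] [[-0.706, 0.708, 0.0], [0.708, 0.706, 0.0], [0.0, 0.0, -1.0]]
t 26.87 tcp [529.5 190.3 399.4] R [[-0.707, 0.707, 0.0], [0.707, 0.707, -0.001], [-0.001, -0.001, -1.0]] q [ 0.3   0.06  1.85 -0.    1.23 -0.48] F [-0.2 -0.3 -1. ] w 63.4 gf 14.99999987132469
{'rect': [380.6, 155.8, 441.4, 217.3], 'score': 0.82}
{'rect': [210.0, 132.6, 484.5, 384.0], 'score': 0.46}
cup 0.94 [251.9, 203.7, 390.8, 310.0] [609.1 109.4] rms px 35.09
cup 0.56 [147.9, 160.5, 207.9, 213.5] [420.9  63.4] rms px 1.14
[[504.08816839 241.01171604]]
```

View pics/w9r.png

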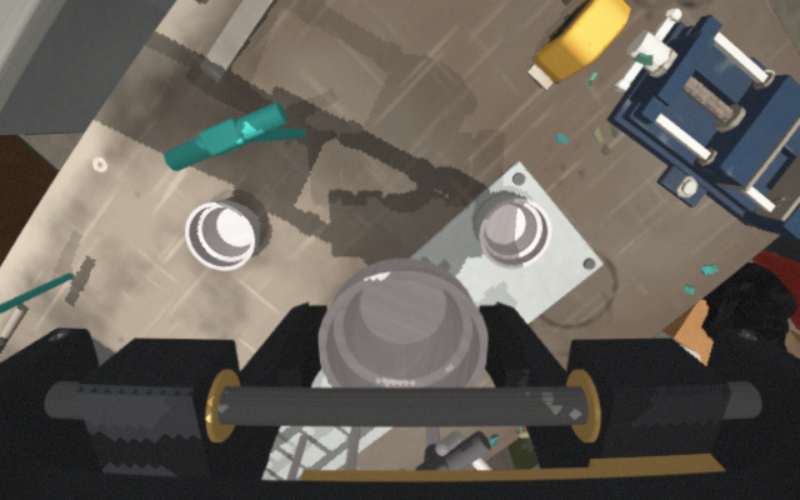

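Run:
```python
from h import *
from scipy.optimize import least_squares
p=arm.camera_params('wrist')
def bb(v,z=6):
    a=np.linspace(0,2*np.pi,90);X=np.vstack([np.c_[v[0]+r*np.cos(a),v[1]+r*np.sin(a),0*a+zz] for r,zz in ((32,z+42),(32,z+24))]);q=proj(p,X);return np.r_[q.min(0),q.max(0)]
rect=np.array([380.6,155.8,441.4,217.3])
for r in (rect,np.array([478,194,551,268])*.8):
    s=least_squares(lambda v:bb(v)-r,[605,243]);print(s.x,bb(s.x).round(1))
print(onz(p,[(411.6,184.8)],48))
```

```text
[608.8362232  252.22112207] [381.1 157.4 440.9 215.5]
[607.7865774  253.97579602] [381.6 155.7 441.6 213.9]
[[604.67734224 254.36473129  48.        ]]
```

Base cup rim is centred at (515,231), giving (607.5,253) in the world, which agrees with the top view (606,250). The held cup is upright. Move over it and lower to just above the nest.

Call:
{"fn": "move_arm", "kwargs": {"moves": [[[0.055,-0.002,0.02,0,0,0,0],[0.055,-0.005,0.05,0,0,0,0],[0.055,-0.008,0.08,0,0,0,0],[0.055,-0.01,0.0995,0,0,0,0],[0.055,-0.01,0.0995,0.02,0,0,0],[0.055,-0.01,0.0995,0.045,0,0,0],[0.055,-0.01,0.0995,0.07,0,0,0],[0.055,-0.01,0.0995,0.095,0,0,0],[0.055,-0.01,0.0995,0.115,0,0,0],[0.055,-0.01,0.0995,0.13,0,0,0]]]}}

```text
time_s: 27.85
ee_pos: [606.3, 251.5, 267.3]
tcp_rot: [0.384, 0.923, -0.001, -0.001]
contact_force: [-0.4, 1.1, -0.6]
width: 0.723
grasp_force: 15.0
```

Run:
```python
from h import *
c,R=add([-.01,.0995,.13,0,0,0]);snap('wrist');snap('wrist');st();p,im=snap('wrist')
cv2.imwrite('pics/w10r.png',cv2.resize(im,(800,500))[:,:,::-1])
_,s=snap('side');cv2.imwrite('pics/s3.png',cv2.resize(s[200:330,170:310],None,fx=4,fy=4,interpolation=cv2.INTER_CUBIC)[:,:,::-1])
```

```text
cmd [607.2 253.2 269.7] [[-0.706, 0.708, 0.0], [0.708, 0.706, 0.0], [0.0, 0.0, -1.0]]
t 27.95 tcp [605.5 251.4 266. ] R [[-0.705, 0.709, 0.003], [0.709, 0.705, -0.007], [-0.007, -0.003, -1.0]] q [ 0.36  0.34  1.77 -0.    1.04 -0.43] F [-0.5 -0.4 -1.2] w 63.4 gf 15.000030333103496
```

View pics/s3.png

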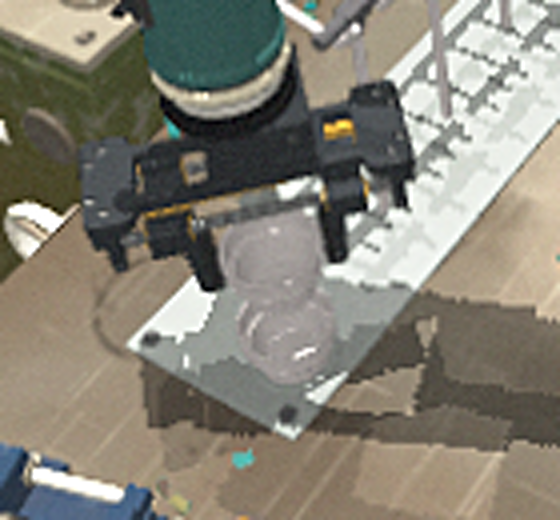

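Run:
```python
from h import *
p=arm.camera_params('side')
a=np.linspace(0,2*np.pi,90)
for n,x,y,z in [('held',606.5,252.5,82),('base',607.5,253,6),('base-y',607.5,248,6),('base-x',602.5,253,6)]:
    q=np.vstack([proj(p,np.c_[x+32*np.cos(a),y+32*np.sin(a),0*a+z+h]) for h in (24,42)]);q=(q-[170,200])*4
    print(n,q.min(0).round(),q.max(0).round())
```

```text
held [216. 202.] [325. 302.]
base [237. 277.] [339. 373.]
base-y [242. 271.] [344. 368.]
base-x [243. 279.] [346. 376.]
```

The side view has the base cup spanning 238–337 px, against 237–339 predicted for (607.5,253), so it's aligned. Lower slowly.

Call:
{"fn": "move_arm", "kwargs": {"moves": [[[0.055,0,0,0.012,0,0,0],[0.055,0,0,0.024,0,0,0],[0.055,0,0,0.034,0,0,0],[0.055,0,0,0.042,0,0,0],[0.055,0,0,0.048,0,0,0],[0.055,0,0,0.052,0,0,0],[0.055,0,0,0.055,0,0,0],[0.055,0,0,0.056,0,0,0],[0.055,0,0,0.056,0,0,0],[0.055,0,0,0.056,0,0,0]]]}}

```text
time_s: 28.88
ee_pos: [607.4, 253.3, 214.2]
tcp_rot: [0.383, 0.924, 0.0, 0.0]
contact_force: [-1.4, 0.0, -0.1]
width: 0.721
grasp_force: 15.6
```

Call:
{"fn": "move_arm", "kwargs": {"moves": [[[0.055,0,0,0.0005,0,0,0],[0.055,0,0,0.001,0,0,0],[0.055,0,0,0.001,0,0,0],[0.055,0,0,0.0015,0,0,0],[0.055,0,0,0.002,0,0,0],[0.055,0,0,0.002,0,0,0],[0.055,0,0,0.0025,0,0,0],[0.055,0,0,0.0025,0,0,0],[0.055,0,0,0.0025,0,0,0],[0.055,0,0,0.0025,0,0,0]]]}}

```text
time_s: 29.72
ee_pos: [607.6, 253.3, 213.5]
tcp_rot: [0.383, 0.924, 0.0, 0.0]
contact_force: [-4.1, -0.2, 10.8]
width: 0.719
grasp_force: 19.0
```

Seated, with 10.8 N of contact force. Release and rise.

Call:
{"fn": "move_arm", "kwargs": {"moves": [[[0.06,0,0,0,0,0,0],[0.066,0,0,0,0,0,0],[0.07,0,0,0,0,0,0],[0.08,0,0,0,0,0,0],[0.088,0,0,0,0,0,0],[0.088,0,0,0,0,0,0],[0.088,0,0,0,0,0,0],[0.088,0,0,-0.02,0,0,0],[0.088,0,0,-0.06,0,0,0],[0.088,0,0,-0.1,0,0,0]]]}}

```text
time_s: 30.55
ee_pos: [606.0, 252.7, 309.1]
tcp_rot: [0.383, 0.924, -0.002, -0.002]
contact_force: [0.0, 0.3, -0.5]
width: 1.003
grasp_force: 0.0
```

Call:
{"fn": "move_arm", "kwargs": {"moves": [[[0.088,0,0,-0.04,0,0,0],[0.088,0,0,-0.08,0,0,0],[0.088,0,-0.03,-0.09,0,0,0],[0.088,0,-0.06,-0.09,0,0,0],[0.088,0.005,-0.08,-0.09,0,0,0],[0.088,0.01,-0.1,-0.09,0,0,0],[0.088,0.01,-0.1,-0.09,0,0,0],[0.088,0.01,-0.1,-0.09,0,0,0],[0.088,0.01,-0.1,-0.09,0,0,0],[0.088,0.01,-0.1,-0.09,0,0,0]]]}}

```text
time_s: 31.38
ee_pos: [530.2, 190.1, 401.2]
tcp_rot: [0.383, 0.924, 0.0, 0.0]
contact_force: [-0.4, -0.6, 0.6]
width: 1.003
grasp_force: 0.0
```

Run:
```python
from h import *
c,R=add([0,0,.056,0,0,0],[0,0,.0025,0,0,0],[0,0,-.1,0,0,0],[.01,-.1,-.09,0,0,0]);snap('wrist');st();p,im=snap('wrist')
cups(p,42);cups(p,66)
print(R.inv().apply(np.array([420.2,60.8,c[2]])-c))
cv2.imwrite('pics/w11r.png',cv2.resize(im,(800,500))[:,:,::-1])
```

```text
cmd [529.4 189.6 401.2] [[-0.706, 0.708, 0.0], [0.708, 0.706, 0.0], [0.0, 0.0, -1.0]]
t 31.43 tcp [530.2 190.1 401.1] R [[-0.707, 0.708, -0.0], [0.708, 0.707, 0.0], [0.0, 0.0, -1.0]] q [ 0.3   0.06  1.85  0.    1.24 -0.48] F [-0.3 -0.2  0.4] w 88.0 gf 0.0
cup 0.92 [381.7, 158.8, 445.8, 218.2] [616.6 255.1] rms px 1.76
cup 0.7 [145.3, 160.4, 206.7, 214.1] [420.   61.1] rms px 0.86
cup 0.92 [381.7, 158.8, 445.8, 218.2] [607.  254.1] rms px 0.64
cup 0.7 [145.3, 160.4, 206.7, 214.1] [424.8  73.4] rms px 2.79
[ -14.00494201 -168.26576697    0.        ]
```

View pics/w11r.png

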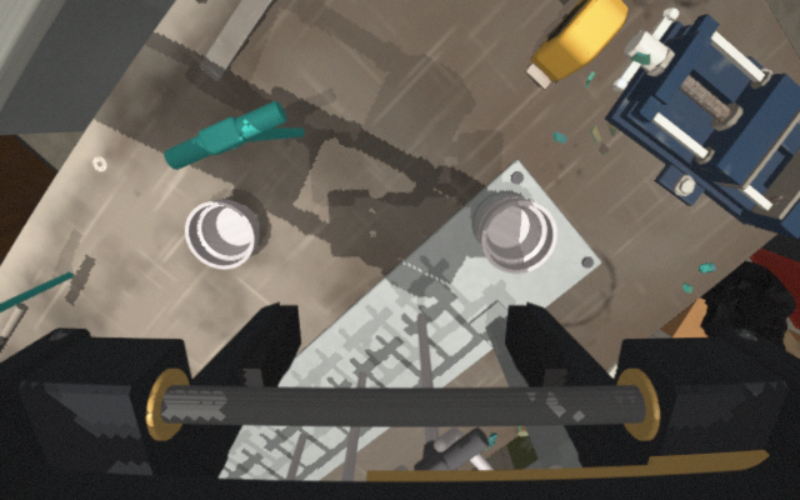

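The cup is nested at (515,235), rim fit (607,254) at z 66. Now the second cup at (420,61), with the yaw chosen to keep the camera clear of the turquoise key.

Call:
{"fn": "move_arm", "kwargs": {"moves": [[[0.088,-0.001,-0.02,0,0,0,6],[0.088,-0.003,-0.04,0,0,0,12],[0.088,-0.005,-0.06,0,0,0,18],[0.088,-0.007,-0.08,0,0,0,24],[0.088,-0.009,-0.1,0,0,0,30],[0.088,-0.01,-0.12,0,0,0,36],[0.088,-0.012,-0.14,0,0,0,42],[0.088,-0.014,-0.16,0,0,0,48],[0.088,-0.014,-0.168,0,0,0,54],[0.088,-0.014,-0.168,0,0,0,60]]]}}

```text
time_s: 32.42
ee_pos: [419.5, 60.0, 401.2]
tcp_rot: [0.796, 0.606, -0.0, 0.0]
contact_force: [-0.3, 0.4, 1.3]
width: 0.998
grasp_force: 0.0
```

Call:
{"fn": "move_arm", "kwargs": {"moves": [[[0.088,0,0,0,0,0,6],[0.088,0,0,0,0,0,12],[0.088,0,0,0,0,0,18],[0.088,0,0,0,0,0,24],[0.088,0,0,0.03,0,0,25],[0.088,0,0,0.06,0,0,25],[0.088,0,0,0.09,0,0,25],[0.088,0,0,0.09,0,0,25],[0.088,0,0,0.09,0,0,25],[0.088,0,0,0.09,0,0,25]]]}}

```text
time_s: 33.25
ee_pos: [421.2, 61.1, 312.5]
tcp_rot: [0.906, 0.422, 0.001, 0.0]
contact_force: [0.1, 1.1, 0.5]
width: 0.997
grasp_force: 0.0
```

Run:
```python
from h import *
c,R=add([-.014,-.168,0,0,0,60],[0,0,.09,0,0,25]);snap('wrist');snap('wrist');st();p,im=snap('wrist')
cups(p,42)
```

```text
cmd [420.4  61.  311.2] [[0.643, 0.765, 0.0], [0.765, -0.643, 0.0], [0.0, 0.0, -1.0]]
t 33.35 tcp [421.7  61.1 313.5] R [[0.643, 0.766, 0.003], [0.766, -0.643, 0.003], [0.004, 0.0, -1.0]] q [ 0.09 -0.14  2.21 -0.    1.07  0.78] F [0.2 0.2 0.3] w 87.8 gf 0.0
cup 0.91 [285.2, 163.7, 361.0, 235.3] [419.8  60.2] rms px 0.75
```

Aligned within 1 mm. Descend 0.123 m, grip and lift.

Call:
{"fn": "move_arm", "kwargs": {"grip_force": 15, "moves": [[[0.088,0,0,0.025,0,0,0],[0.088,0,0,0.05,0,0,0],[0.088,0,0,0.075,0,0,0],[0.088,0,0,0.1,0,0,0],[0.088,0,0,0.116,0,0,0],[0.088,0,0,0.123,0,0,0],[0.088,0,0,0.123,0,0,0],[0.088,0,0,0.123,0,0,0],[0.075,0,0,0.123,0,0,0],[0.06,0,0,0.123,0,0,0]]]}}

```text
time_s: 34.28
ee_pos: [421.5, 61.1, 189.8]
tcp_rot: [0.906, 0.422, 0.002, 0.001]
contact_force: [-0.3, -0.2, -0.4]
width: 0.869
grasp_force: 0.0
```

Call:
{"fn": "move_arm", "kwargs": {"grip_force": 15, "moves": [[[0.055,0,0,0,0,0,0],[0.055,0,0,0,0,0,0],[0.055,0,0,0,0,0,0],[0.055,0,0,0,0,0,0],[0.055,0,0,0,0,0,0],[0.055,0,0,-0.02,0,0,0],[0.055,0,0,-0.06,0,0,0],[0.055,0,0,-0.1,0,0,0],[0.055,0,0,-0.14,0,0,0],[0.055,0,0,-0.18,0,0,0]]]}}

```text
time_s: 35.12
ee_pos: [419.6, 60.9, 369.6]
tcp_rot: [0.906, 0.422, -0.0, -0.0]
contact_force: [0.5, -1.1, -1.4]
width: 0.731
grasp_force: 15.0
```

Call:
{"fn": "move_arm", "kwargs": {"moves": [[[0.055,0,0,-0.032,0,0,-6],[0.055,0,0,-0.032,0,0,-12],[0.055,0,0,-0.032,0,0,-18],[0.055,0,0,-0.032,0,0,-24],[0.055,0,0,-0.032,0,0,-30],[0.055,0,0,-0.032,0,0,-36],[0.055,0,0,-0.032,0,0,-42],[0.055,0,0,-0.032,0,0,-48],[0.055,0,0,-0.032,0,0,-54],[0.055,0,0,-0.032,0,0,-60]]]}}

```text
time_s: 35.95
ee_pos: [420.0, 61.0, 399.7]
tcp_rot: [0.572, 0.82, -0.0, -0.0]
contact_force: [0.2, -0.3, -0.2]
width: 0.731
grasp_force: 15.0
```

Run:
```python
from h import *
c,R=add([0,0,.123,0,0,0],[0,0,-.18,0,0,0],[0,0,-.032,0,0,-60]);st()
print(R.inv().apply(np.array([529.4,189.6,c[2]])-c))
```

```text
cmd [420.4  61.  400.2] [[-0.341, 0.94, 0.0], [0.94, 0.341, 0.0], [0.0, 0.0, -1.0]]
t 35.95 tcp [420.   61.  399.7] R [[-0.346, 0.938, 0.0], [0.938, 0.346, -0.001], [-0.001, -0.0, -1.0]] q [ 0.09 -0.22  2.11  0.    1.26 -0.27] F [ 0.2 -0.3 -0.2] w 64.4 gf 14.996680218027905
[ 83.69891592 146.35251181   0.        ]
```

Call:
{"fn": "move_arm", "kwargs": {"moves": [[[0.055,0.012,0.02,0,0,0,-4],[0.055,0.024,0.04,0,0,0,-8],[0.055,0.036,0.06,0,0,0,-12],[0.055,0.048,0.08,0,0,0,-16],[0.055,0.06,0.1,0,0,0,-20],[0.055,0.072,0.122,0,0,0,-25],[0.055,0.084,0.146,0,0,0,-25],[0.055,0.084,0.146,0,0,0,-25],[0.055,0.084,0.146,0,0,0,-25],[0.055,0.084,0.146,0,0,0,-25]]]}}

```text
time_s: 36.78
ee_pos: [528.5, 189.5, 399.4]
tcp_rot: [0.383, 0.924, -0.001, -0.001]
contact_force: [-1.1, 0.3, -0.2]
width: 0.731
grasp_force: 15.0
```

Run:
```python
from h import *
c,R=add([.084,.146,0,0,0,-25]);snap('wrist');st();p,im=snap('wrist');cups(p,66)
print(R.inv().apply(np.array([607.2,253.5,230.2])-c))
```

```text
cmd [529.  189.8 400.2] [[-0.706, 0.708, 0.0], [0.708, 0.706, 0.0], [0.0, 0.0, -1.0]]
t 36.83 tcp [528.3 189.2 399.6] R [[-0.706, 0.708, 0.001], [0.708, 0.706, -0.002], [-0.002, -0.001, -1.0]] q [ 0.3   0.05  1.86 -0.    1.23 -0.48] F [ 0.   0.5 -0.8] w 64.1 gf 15.000065564818215
cup 0.62 [254.2, 208.6, 390.8, 309.8] [602.2 114.6] rms px 33.03
cup 0.58 [210.9, 132.3, 484.0, 385.8] [606.1 239.8] rms px 28.19
cup 0.56 [385.0, 158.6, 448.0, 221.6] [606.9 254.1] rms px 0.88
[-10.16049885 100.3980726  170.006     ]
```

Call:
{"fn": "move_arm", "kwargs": {"moves": [[[0.055,-0.002,0.02,0,0,0,0],[0.055,-0.005,0.05,0,0,0,0],[0.055,-0.008,0.08,0,0,0,0],[0.055,-0.01,0.1005,0,0,0,0],[0.055,-0.01,0.1005,0.02,0,0,0],[0.055,-0.01,0.1005,0.045,0,0,0],[0.055,-0.01,0.1005,0.07,0,0,0],[0.055,-0.01,0.1005,0.095,0,0,0],[0.055,-0.01,0.1005,0.115,0,0,0],[0.055,-0.01,0.1005,0.125,0,0,0]]]}}

```text
time_s: 37.77
ee_pos: [605.6, 252.4, 272.0]
tcp_rot: [0.383, 0.924, -0.002, -0.002]
contact_force: [-0.8, 0.4, -1.1]
width: 0.728
grasp_force: 15.0
```

Call:
{"fn": "move_arm", "kwargs": {"moves": [[[0.055,0,0,0.008,0,0,0],[0.055,0,0,0.016,0,0,0],[0.055,0,0,0.024,0,0,0],[0.055,0,0,0.031,0,0,0],[0.055,0,0,0.037,0,0,0],[0.055,0,0,0.041,0,0,0],[0.055,0,0,0.043,0,0,0],[0.055,0,0,0.044,0,0,0],[0.055,0,0,0.044,0,0,0],[0.055,0,0,0.044,0,0,0]]]}}

```text
time_s: 38.6
ee_pos: [607.3, 253.8, 231.5]
tcp_rot: [0.383, 0.924, 0.0, 0.0]
contact_force: [-0.1, 0.2, -0.6]
width: 0.725
grasp_force: 15.0
```

Call:
{"fn": "move_arm", "kwargs": {"moves": [[[0.055,0,0,0.0005,0,0,0],[0.055,0,0,0.001,0,0,0],[0.055,0,0,0.001,0,0,0],[0.055,0,0,0.0015,0,0,0],[0.055,0,0,0.0015,0,0,0],[0.055,0,0,0.0015,0,0,0],[0.055,0,0,0.0015,0,0,0],[0.055,0,0,0.0015,0,0,0],[0.055,0,0,0.0015,0,0,0],[0.055,0,0,0.0015,0,0,0]]]}}

```text
time_s: 39.43
ee_pos: [607.4, 253.8, 231.2]
tcp_rot: [0.383, 0.924, 0.0, 0.0]
contact_force: [-3.9, -1.3, 7.2]
width: 0.732
grasp_force: 15.0
```

Seated, with 7.2 N. Release, rise and retreat to check.

Call:
{"fn": "move_arm", "kwargs": {"moves": [[[0.06,0,0,0,0,0,0],[0.066,0,0,0,0,0,0],[0.07,0,0,0,0,0,0],[0.08,0,0,0,0,0,0],[0.088,0,0,0,0,0,0],[0.088,0,0,0,0,0,0],[0.088,0,0,0,0,0,0],[0.088,0,0,-0.02,0,0,0],[0.088,0,0,-0.06,0,0,0],[0.088,0,0,-0.1,0,0,0]]]}}

```text
time_s: 40.27
ee_pos: [606.1, 253.3, 328.0]
tcp_rot: [0.383, 0.924, -0.002, -0.002]
contact_force: [1.0, -0.4, 0.7]
width: 0.997
grasp_force: 0.0
```

Call:
{"fn": "move_arm", "kwargs": {"moves": [[[0.088,0,0,-0.04,0,0,0],[0.088,0,0,-0.08,0,0,0],[0.088,0,-0.03,-0.12,0,0,0],[0.088,0,-0.06,-0.15,0,0,0],[0.088,-0.005,-0.09,-0.16,0,0,0],[0.088,-0.01,-0.12,-0.16,0,0,0],[0.088,-0.01,-0.15,-0.16,0,0,0],[0.088,-0.01,-0.18,-0.16,0,0,0],[0.088,-0.01,-0.18,-0.16,0,0,0],[0.088,-0.01,-0.18,-0.16,0,0,0]]]}}

```text
time_s: 41.1
ee_pos: [486.1, 118.7, 490.1]
tcp_rot: [0.384, 0.923, 0.0, 0.001]
contact_force: [0.0, 0.7, 0.7]
width: 0.999
grasp_force: 0.0
```

Run:
```python
from h import *
add([-.01,.1005,.125,0,0,0],[0,0,.044,0,0,0],[0,0,.0015,0,0,0],[0,0,-.1,0,0,0],[-.01,-.18,-.16,0,0,0]);snap('wrist');p,im=snap('wrist');cups(p,84)
a=cv2.resize(im,(560,350));_,s=snap('side')
b=cv2.resize(s[90:330,180:400],None,fx=2.5,fy=2.5,interpolation=cv2.INTER_CUBIC)
cv2.imwrite('pics/s4.png',b[:,:,::-1]);cv2.imwrite('pics/w12.png',im[:,:,::-1])
```

```text
cmd [486.8 119.4 489.7] [[-0.706, 0.708, 0.0], [0.708, 0.706, 0.0], [0.0, 0.0, -1.0]]
cup 0.67 [426.1, 133.5, 460.7, 173.9] [604.5 253.2] rms px 1.77
cup 0.56 [434.3, 136.2, 488.8, 183.5] [608.2 254.2] rms px 0.71
```

View pics/s4.png

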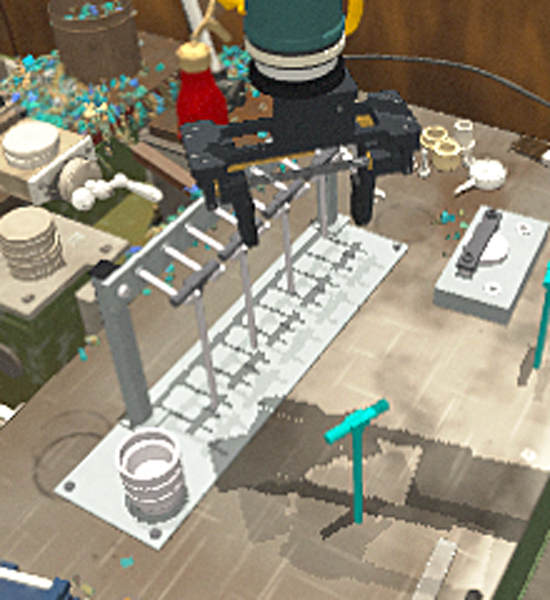

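Run:
```python
from h import *
for c in ('top','side'):
    p,_=snap(c)
    for q in ('cup_1','key_190'): print(c,q,[(round(r['score'],2),[round(v) for v in r['rect']]) for r in arm.search_frame(q,c)])
    print('expected',[proj(p,[[610.5+80*(3-k)*.03,-31+80*(3-k),215]]).round()[0].tolist() for k in range(1,6)])
```

```text
top cup_1 []
top key_190 [(0.74, [341, 159, 367, 174]), (0.72, [312, 155, 338, 175]), (0.71, [286, 151, 308, 175]), (0.7, [337, 271, 365, 270]), (0.64, [370, 162, 394, 170]), (0.29, [222, 128, 408, 200])]
expected [[266.0, 152.0], [295.0, 155.0], [324.0, 158.0], [353.0, 160.0], [382.0, 163.0]]
side cup_1 [(0.73, [227, 262, 251, 286])]
side key_190 [(0.85, [248, 192, 266, 243]), (0.75, [395, 189, 404, 236]), (0.74, [284, 162, 302, 207]), (0.68, [264, 185, 277, 230]), (0.67, [308, 251, 332, 293])]
expected [[259.0, 202.0], [277.0, 184.0], [294.0, 168.0], [309.0, 154.0], [323.0, 141.0]]
```

Detections put keys on hooks 2–5 in the top view and on hooks 1–3 in the side view. No loose cup is left, so I'm handing in.

```bash
python3 -c "
from cell import arm
print(arm.sign_off())"
```

```text
the job is handed in; nothing more can be done
None
```

I handed the job in at about 41 s: all five keys hang longest to shortest from left to right, and both loose cups are nested in one straight stack on the base cup. I did not touch the tape measure, the dial gauge or the turquoise keys. I viewed 15 pictures, one over the limit of 14.

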